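# Clear the painting bench: wet plaques to the drying rack, tins into the crate

## Task

Clear the bench after painting: with the spatula, slide under each freshly painted plaque on the wooden painting rails, lift it and set it flat and square, centred in a bay of its own on the yellow drying rack; the paint is wet, so never touch a plaque with the gripper or arm and keep it level. Stand every paint tin upright in the crate, one to a cell, and leave the spatula lying flat, lengthways and centred on its black mat. Do not disturb the water jar, brush pot or palette.

Things in the scene. Friction and masses are not known exactly. Their poses are not given: they have to be found in the camera images.
- plaque_1: freshly painted wooden plaque, sage green with a red flower; flat rectangle 100 (its x) x 90 (its y) x 8 mm thick, about 70 g, painted face up (z up), wet: not to be touched by gripper or arm. Starts lying across the two rails of one bay of the painting rails. Origin: centre of its underside.
- plaque_2: freshly painted wooden plaque, cream with a blue flower; flat rectangle 100 (its x) x 90 (its y) x 8 mm thick, about 70 g, painted face up (z up), wet: not to be touched by gripper or arm. Starts lying across the two rails of one bay of the painting rails. Origin: centre of its underside.
- spatula: spatula, 238 mm along x: steel blade x 25 to 120 mm, 44 wide, 3 thick, underside z 0; shank 20 wide sloping from (x 27, z 0) up to (x -5, z 47); red handle x -118 to -2, 20 wide, z 38 to 62; rear foot x -118 to -104 down to z 0, so it stands level. 160 g. Origin: mid length, at the level of the blade underside, z up. Starts on the mat, along it.
- spatula_grip (a point): point in the middle of the spatula's handle (45 mm behind the spatula's origin, 50 mm above the blade's underside), where to pinch it from above across its 20 mm width.
- mat: black rubber mat, fixed, 260 (x) x 90 (y) x 4 mm, home of the spatula. Origin: centre of its underside on the bench; its x runs along its length.
- painting_rails: fixed stand, natural wood; holds the plaques at the start. Base 100 (x) x 203 (y) x 5 mm; two bays side by side. A bay is a pair of rails along x, 100 long, 12 wide, tops 30 mm above the bench, clear gap 64 mm between them, open at front (-x, to the robot), back and top; a plaque lies across both rails. Origin: centre of underside, z up.
- painting_rails_bay0 (a point): centre of bay 0 of the painting rails, midway between its rails, at the height of the rail tops (30 mm).
- painting_rails_bay1 (a point): centre of bay 1 of the painting rails, midway between its rails, at the height of the rail tops (30 mm).
- drying_rack: fixed stand, yellow rails on a white base, empty at the start; where the plaques are to go. Base 100 (x) x 203 (y) x 5 mm; two bays side by side. A bay is a pair of rails along x, 100 long, 12 wide, tops 45 mm above the bench, clear gap 64 mm between them, open at front (-x, to the robot), back and top; a plaque lies across both rails. Origin: centre of underside, z up.
- drying_rack_bay0 (a point): centre of bay 0 of the drying rack, midway between its rails, at the height of the rail tops (45 mm).
- drying_rack_bay1 (a point): centre of bay 1 of the drying rack, midway between its rails, at the height of the rail tops (45 mm).
- crate: open wooden crate, fixed, 178 x 178 mm, walls and cross divider 5 mm thick and 50 mm high, floor 5 mm; four cells (2 x 2), each 81.5 mm square inside. Origin: centre of the underside.
- crate_cell0 (a point): centre of the floor of crate cell 0 (5 mm above the bench).
- crate_cell1 (a point): centre of the floor of crate cell 1 (5 mm above the bench).
- crate_cell2 (a point): centre of the floor of crate cell 2 (5 mm above the bench).
- crate_cell3 (a point): centre of the floor of crate cell 3 (5 mm above the bench).
- tin_1: closed paint tin with a red label band, upright cylinder 56 mm diameter, 75 mm high, about 200 g. Origin: centre of its underside. Starts upright on the bench on a white paper sheet. May be absent (two to four tins in a run).
- tin_2: closed paint tin with a green label band, upright cylinder 56 mm diameter, 75 mm high, about 200 g. Origin: centre of its underside. Starts upright on the bench on a white paper sheet. May be absent (two to four tins in a run).
- tin_3: closed paint tin with a yellow label band, upright cylinder 56 mm diameter, 75 mm high, about 200 g. Origin: centre of its underside. Starts upright on the bench on a white paper sheet. May be absent (two to four tins in a run).
- tin_4: closed paint tin with a blue label band, upright cylinder 56 mm diameter, 75 mm high, about 200 g. Origin: centre of its underside. Starts upright on the bench on a white paper sheet. May be absent (two to four tins in a run).
- water_jar: glass water jar, 72 mm diameter, 110 mm high, loose bystander, to be left alone. Origin: centre of its underside.
- brush_pot: green pot with brushes, 68 mm diameter, about 165 mm high, loose bystander, to be left alone. Origin: centre of its underside.
- palette: white ceramic palette 80 x 150 x 8 mm, loose bystander, to be left alone. Origin: centre of its underside.

How it is judged:
On the way:
1. a plaque rides on the spatula, lifted clear of the painting rails (((contact force between plaque_1 and spatula above 0.15 N and contact force between plaque_1 and painting_rails below 0.02 N and z of plaque_1 in the frame of painting_rails above 0.04 m and angle between plaque_1's own z axis and vertical below 0.3 rad) or (contact force between plaque_2 and spatula above 0.15 N and contact force between plaque_2 and painting_rails below 0.02 N and z of plaque_2 in the frame of painting_rails above 0.04 m and angle between plaque_2's own z axis and vertical below 0.3 rad))), for 0.2 s.
At the end, for the whole second after the job is handed in: All at rest: each plaque flat on both rails of a drying rack bay, within 25 mm along the rails and 0.25 rad, off the spatula; each tin upright on a crate cell floor, one per cell; the spatula level on the mat, within 40 mm along, 25 mm across and 0.25 rad (either way round) (x of plaque_1 in the frame of drying_rack between -0.025 and 0.025 m and (horizontal distance between plaque_1 and drying_rack_bay0 below 0.028 m or horizontal distance between plaque_1 and drying_rack_bay1 below 0.028 m) and z of plaque_1 in the frame of drying_rack between 0.042 and 0.048 m and angle between each of plaque_1, plaque_2's own z axis and vertical below 0.05 rad and angle between the x axis of each of plaque_1, plaque_2 and the x axis of drying_rack, either way round below 0.25 rad and contact force between each of plaque_1, plaque_2 and spatula below 0.02 N and linear speed of each of plaque_1, plaque_2, tin_1, tin_2, tin_3, tin_4, spatula below 0.02 m/s and x of plaque_2 in the frame of drying_rack between -0.025 and 0.025 m and (horizontal distance between plaque_2 and drying_rack_bay0 below 0.028 m or horizontal distance between plaque_2 and drying_rack_bay1 below 0.028 m) and z of plaque_2 in the frame of drying_rack between 0.042 and 0.048 m and x of tin_1 in the frame of crate between -0.06 and 0.06 m and y of tin_1 in the frame of crate between -0.06 and 0.06 m and z of tin_1 in the frame of crate between 0.002 and 0.01 m and angle between each of tin_1, tin_2, tin_3, tin_4's own z axis and vertical below 0.1 rad and x of tin_2 in the frame of crate between -0.06 and 0.06 m and y of tin_2 in the frame of crate between -0.06 and 0.06 m and z of tin_2 in the frame of crate between 0.002 and 0.01 m and x of tin_3 in the frame of crate between -0.06 and 0.06 m and y of tin_3 in the frame of crate between -0.06 and 0.06 m and z of tin_3 in the frame of crate between 0.002 and 0.01 m and x of tin_4 in the frame of crate between -0.06 and 0.06 m and y of tin_4 in the frame of crate between -0.06 and 0.06 m and z of tin_4 in the frame of crate between 0.002 and 0.01 m and x of spatula in the frame of mat between -0.04 and 0.04 m and y of spatula in the frame of mat between -0.025 and 0.025 m and z of spatula in the frame of mat below 0.008 m and angle between spatula's own z axis and vertical below 0.06 rad and angle between the x axis of spatula and the x axis of mat, either way round below 0.25 rad); the robot touches nothing.
It fails at once if a wet plaque is touched by the gripper or arm (contact force between any of the fingers, the arm and plaque_1 above 0.3 N or contact force between any of the fingers, the arm and plaque_2 above 0.3 N).
It fails at once if a plaque is tipped (angle between any of plaque_1, plaque_2's own z axis and vertical above 0.5 rad).
It fails at once if the water jar is disturbed (distance of water_jar from where it was at the start of the episode above 0.03 m or angle between water_jar's own z axis and vertical above 0.4 rad).
It fails at once if the brush pot is disturbed (distance of brush_pot from where it was at the start of the episode above 0.03 m or angle between brush_pot's own z axis and vertical above 0.4 rad).
It fails at once if the palette is disturbed (distance of palette from where it was at the start of the episode above 0.03 m or angle between palette's own z axis and vertical above 0.4 rad).
Of tin_1, tin_2, tin_3, tin_4 only 2 to 4 are there at a start; the rules pass over those that are not, and their reading is None.
At some moment in a run one of tin_1, tin_2, tin_3, tin_4 may be knocked a few centimetres aside while the robot is not near it.
It also fails if it takes over 210 s, if anything falls off the work surface, if the arm or the gripper's body presses on something with over 40 N, if the wrist force passes 120 N, or if a joint passes its speed limit or range.

## Robot

A 7-joint arm with a two-finger parallel gripper is mounted at the origin on the work surface. World frame = base frame: x ahead of the robot, y to its left, z up, the work surface at z = 0. Lengths are in m, angles in rad, forces in N, time in s.
With the tool pointing down it reaches from about 0.425 to 0.925 m from the base axis. Payload 6.8 kg.
Tool frame: the origin (TCP) lies midway between the tips of the shut fingers; the grasp point (between the pads) lies 19 mm behind it (bot.hold_point_z is the distance from the TCP to the grasp point, in m); z points along the fingers, y is the line along which they close (so a half turn about z gives the same grasp; the last joint's range is limited). The gripper opens to 85 mm and grips with 20 to 120 N. Pads are 22 mm wide; open, the fingers measure 114 mm over their backs; the gripper's body (76 mm by 85 mm) begins 54 mm behind the grasp point. The pads swing forward as they close: fully open they stand 13 mm farther back than shut.
Start: joints at [1.067, 0.477, 0.022, 1.555, -0.011, 1.109, -0.083], TCP at [0.26, -0.623, 0.231] pointing down, gripper open.
Joint ranges: [-2.96, 2.96], [-0.34, 2.1], [-1.41, 1.46], [0.24, 2.44], [-1.37, 4.51], [0.17, 1.92], [-2.96, 2.96]. Speed limits (rad/s): [2.39, 2.39, 3.14, 3.14, 3.14, 3.14, 3.14].

## Interface

Orientations are given as a unit quaternion [w, x, y, z].
In Python, from station import bot gives the robot as it stands. The module is installed in compiled form; this text tells all that it offers.
- The arm moves only by the tool step_arm, never from a script. Its argument "increments" is a list that holds one entry, the list of rows, each a list of 7 numbers: the opening, from -1 (shut) to 1 (fully open), then the shift along the tool's x, y, z in mm, then the turn, a rotation vector about the tool's x, y, z in degrees. In form: [[[grip, x, y, z, ax, ay, az], ...]]. A call has 1 to 10 rows; each row is the pose to reach, as a shift and turn from the pose commanded when the call began, along the tool's axes at that moment; what a row does not reach only later rows make up. A row lasts 1/12 s, in which the tool goes at most 41.7 mm and 7.16 degrees, less where a joint would pass 70% of its speed; a pose out of reach is approached as far as the arm can. A call with a gripper value outside its range is refused whole. The fingers move at their own pace and stop on an object; "force" is the grip in N (left out, the last holds). Time passes only in rows, so rows that repeat a pose let the fingers close. It gives the time, the measured TCP pose, the force, the opening and the grip force at its end, in the units of the state.
- bot.get_obs(): the state, without advancing time (a new reading comes with each control period).
- bot.read_camera(name): name is "scene" or "top" or "wrist"; returns a dict with "image" (480x640x3 uint8, red, green, blue), "camera_matrix" (3x3 intrinsics, pixels), "R" (3x3) and "t" (3): a world point X has camera coordinates R X + t. Camera axes: x right, y down, z forward; pixel columns grow to the right and rows downward; lengths in m; the calibration is good to about 2 mm. A picture is of the moment at which its call begins. There is no depth.
- bot.hand_in(): hands the job in; it is judged then, once.
The state is a dict: "t": time; "q": joint angles; "joint_vel": joint speeds; "joint_torque": joint torques, N m; "eef_pos": TCP position; "tool_rot": TCP orientation; "contact_force": force on the tool from outside, world axes, zero at the start; "torque": the same for the moment, N m; "gripper_width": opening from 0.0 (shut) to 1.0 (fully open); "grasp_force": force on a finger pad.
Only numpy, scipy, OpenCV 4.12 (cv2) and the standard library are available. Lean on these libraries where they do the work, as an engineer would, in place of code of your own. Each camera call takes 0.05 s, during which the arm holds its last target. There are 200 camera calls.

## Working session

There is one attempt and no reset: what is moved stays moved. The work goes in short steps, Python scripts to look and compute and a tool call to move; the robot and the scene stay as the last step left them, time stands still between calls to the robot, and variables do not carry over. Pictures are saved under pics/ and viewed, at most 14 in all, crops included, and the job is handed in when it is done.

Besides the shell and the picture viewer there is one more tool, called after "Call:" as name([rows], argument=value, ...), one row to a line, values as JSON. step_arm: Moves the arm, as the interface text tells. Its arguments: {"type":"object","properties":{"increments":{"type":"array"},"force":{"type":"number"}},"required":["increments"]}

```bash
ls; mkdir -p pics
cat > h.py <<'E'
import numpy as np, cv2
from station import bot
def cam(n,f=None):
    c=bot.read_camera(n)
    if f: cv2.imwrite('pics/'+f,c['image'][:,:,::-1])
    return c
def ray(c,uv,z):
    K,R,t=map(np.array,(c['camera_matrix'],c['R'],c['t']))
    d=R.T@np.linalg.solve(K,[uv[0],uv[1],1]); o=-R.T@t
    return o+d*(z-o[2])/d[2]
def proj(c,X):
    K,R,t=map(np.array,(c['camera_matrix'],c['R'],c['t']))
    p=K@(R@np.array(X)+t); return p[:2]/p[2]
E
python3 - <<'E'
from h import *
for n in('top','scene'):
    c=cam(n,n+'0.png'); print(n,np.array(c['camera_matrix']).round(1).tolist(),(-np.array(c['R']).T@c['t']).round(3))
o=bot.get_obs(); print(o['t'],o['eef_pos'],o['tool_rot'],o['gripper_width'],o['contact_force'],bot.hold_point_z)
E
```

```text
pics
top [[521.7, 0.0, 324.0], [0.0, 521.7, 243.2], [0.0, 0.0, 1.0]] [ 0.532 -0.004  1.216]
scene [[461.8, 0.0, 315.0], [0.0, 461.8, 233.4], [0.0, 0.0, 1.0]] [ 1.314 -0.417  0.709]
0.1 [ 0.26002816 -0.62232175  0.23043966] [-7.84195029e-04  9.80480599e-01  1.96614182e-01 -2.08624183e-04] 0.9999813931592128 [ 0.82469844 -0.28807524 -0.52488557] 0.0187
```

View pics/top0.png

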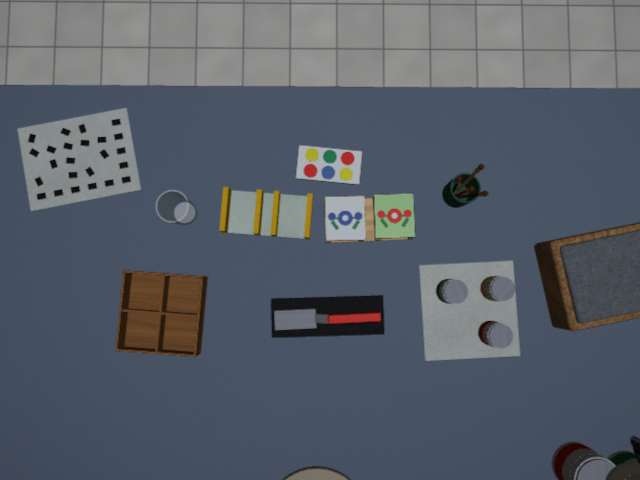

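View pics/scene0.png

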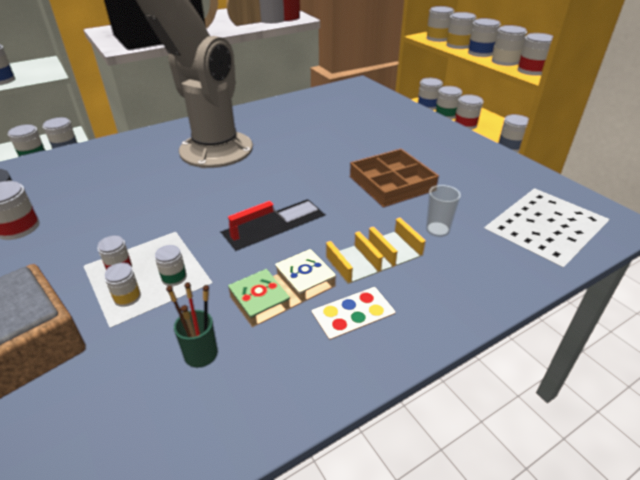

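Top view: up = +x, left = +y. Crate (162,313), jar (175,207), rack (267,213), plaques (345,218) cream and (394,216) green, palette (329,165), brush pot (462,190), spatula blade pointing left on mat (328,316). Three tins: green (453,291), yellow (498,288), red (497,335).

```bash
cat > m.py <<'E'
from h import *
c=cam('top'); im=c['image']; hsv=cv2.cvtColor(im,cv2.COLOR_RGB2HSV)
H,S,V=[hsv[:,:,i].astype(int) for i in range(3)]
def rects(name,m,roi,z,amin=30):
    x0,y0,x1,y1=roi; k=np.zeros(m.shape,np.uint8); k[y0:y1,x0:x1]=m[y0:y1,x0:x1]*255
    for q in cv2.findContours(k,cv2.RETR_EXTERNAL,cv2.CHAIN_APPROX_NONE)[0]:
        if cv2.contourArea(q)<amin: continue
        r=cv2.minAreaRect(q); P=np.array([ray(c,p,z)[:2] for p in cv2.boxPoints(r)])
        e=[P[1]-P[0],P[2]-P[1]]; e.sort(key=np.linalg.norm); L=e[1]
        print(name,'px',np.round(r[0],1),'ctr',P.mean(0).round(4),'size',np.round([np.linalg.norm(v) for v in e],4),'longyaw',round(np.degrees(np.arctan2(L[1],L[0]))%180,1))
print(np.array(c['R']).round(3).tolist())
rects('yel',(H>15)&(H<30)&(S>200)&(V>90),(210,170,320,250),.045)
rects('wht',(S<60)&(V>90),(215,170,320,250),.005)
rects('cream',(S<60)&(V>140),(322,190,368,250),.038,200)
rects('green',(H>35)&(H<70)&(S>50)&(V>110),(370,185,420,250),.038,200)
rects('mat',(V<40),(260,280,400,350),.004,300)
rects('red',((H<6)|(H>174))&(S>150)&(V>90),(300,290,400,340),.066)
rects('blade',(V>80)&(S<100),(270,300,320,340),.006)
rects('crate',(H<20)&(S>90),(100,255,220,370),.05,300)
rects('pal',(V>140),(285,140,370,190),.008,300)
big=cv2.resize(im[250:370,410:530],None,fx=5,fy=5,interpolation=cv2.INTER_CUBIC); cv2.imwrite('pics/tins.png',big[:,:,::-1])
g=cv2.cvtColor(big,cv2.COLOR_RGB2GRAY)
for q in (cv2.HoughCircles(g,cv2.HOUGH_GRADIENT,1,100,param1=80,param2=20,minRadius=56,maxRadius=74)[0]): print('tin',q,ray(c,(410+(q[0]+.5)/5-.5,250+(q[1]+.5)/5-.5),.075)[:2].round(4))
E
python3 m.py
```

```text
[[0.001, -1.0, 0.011], [-0.998, -0.002, -0.07], [0.07, -0.011, -0.997]]
yel px [308.2 215.5] ctr [0.6774 0.0189] size [0.0095 0.0984] longyaw 175.6
yel px [275.  212.6] ctr [0.6839 0.0937] size [0.0113 0.098 ] longyaw 175.7
yel px [257.7 211.5] ctr [0.6864 0.1327] size [0.0114 0.0984] longyaw 175.6
yel px [224.  208.6] ctr [0.6926 0.2087] size [0.0119 0.0978] longyaw 175.7
wht px [291.4 215.5] ctr [0.6823 0.0588] size [0.0646 0.1047] longyaw 177.2
wht px [266.1 213.8] ctr [0.6862 0.1177] size [0.0245 0.1032] longyaw 177.0
wht px [241.2 211.9] ctr [0.6906 0.1758] size [0.0612 0.1033] longyaw 177.3
wht px [307. 175.] ctr [0.7779 0.0227] size [0.0238 0.0564] longyaw 90.2
cream px [345.1 217.9] ctr [ 0.673  -0.0647] size [0.0901 0.0994] longyaw 1.8
green px [393.8 215.6] ctr [ 0.6785 -0.1757] size [0.0901 0.0998] longyaw 1.8
mat px [327.1 316. ] ctr [ 0.4495 -0.0248] size [0.0877 0.2575] longyaw 91.7
red px [354.1 317.9] ctr [ 0.4495 -0.0827] size [0.0192 0.1145] longyaw 93.0
blade px [296.6 319.1] ctr [0.4425 0.0457] size [0.044  0.1036] longyaw 92.9
blade px [294.5 319.5] ctr [0.4416 0.0504] size [0.0889 0.1129] longyaw 90.0
crate px [161.  313.2] ctr [0.4591 0.3435] size [0.1779 0.1883] longyaw 85.1
pal px [328.8 164.4] ctr [ 0.8027 -0.0283] size [0.0783 0.1497] longyaw 84.4
tin [400.5 412.5  58.3] [ 0.4194 -0.3769]
tin [411.5 192.5  59.8] [ 0.5147 -0.3838]
tin [191.5 205.5  59.9] [ 0.509  -0.2872]
```

View pics/tins.png

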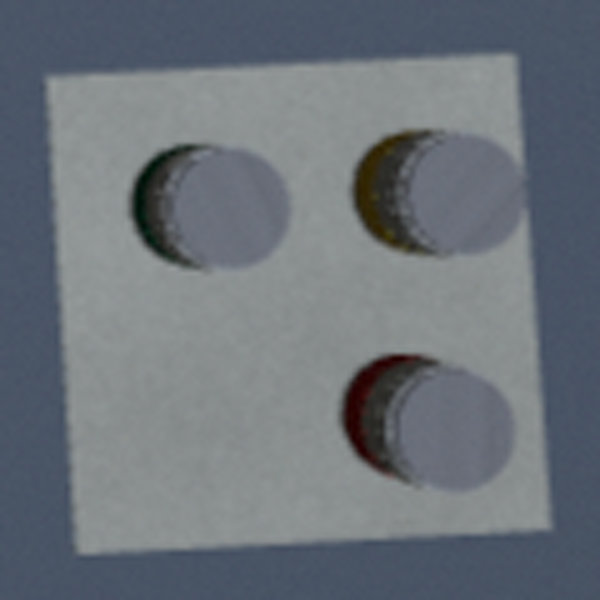

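Tin top discs seen in the crop at (457,428) red, (231,208) green, (465,194) yellow, radius ~60 (full frame (501.4,335.6), (456.2,291.6), (503.0,288.8)).

```bash
cat >> h.py <<'E'
from scipy.spatial.transform import Rotation as Ro
def go(x,y,z,yaw):
    """increments from now to TCP (x,y,z), tool down, tool x at world angle yaw deg"""
    o=bot.get_obs(); w,a,b,c=o['tool_rot']; R=Ro.from_quat([a,b,c,w])
    T=Ro.from_euler('z',yaw,degrees=True)*Ro.from_euler('x',180,degrees=True)
    d=R.inv().apply(np.array([x,y,z])-o['eef_pos'])*1000
    r=np.degrees((R.inv()*T).as_rotvec())
    print('go',d.round(1).tolist(),r.round(2).tolist(),'t',round(o['t'],1),'dist',round(np.linalg.norm(d)))
E
python3 - <<'E'
from h import *
c=cam('top')
for n,p in dict(red=(501.4,335.6),green=(456.2,291.6),yel=(503,288.8)).items(): print(n,ray(c,(p[0]-.4,p[1]-.4),.075)[:2].round(4))
print('wood',ray(c,(369.5,219),.03),'cross',ray(c,(162.5,313),.05))
x,y=ray(c,(501,335.2),.075)[:2]
for yaw in(0,22.7): go(x,y,.2,yaw)
im=cv2.resize(c['image'][255:370,105:225],None,fx=5,fy=5,interpolation=cv2.INTER_CUBIC); cv2.imwrite('pics/crate.png',im[:,:,::-1])
E
```

```text
red [ 0.4127 -0.4014]
green [ 0.5079 -0.3045]
yel [ 0.5141 -0.4072]
wood [ 0.6714256  -0.12110303  0.03      ] cross [0.45904667 0.34026029 0.05      ]
go [226.1, -145.1, 30.8] [-0.06, 0.02, 22.68] t 0.2 dist 270
go [226.1, -145.1, 30.8] [-0.07, 0.01, -0.02] t 0.2 dist 270
```

View pics/crate.png

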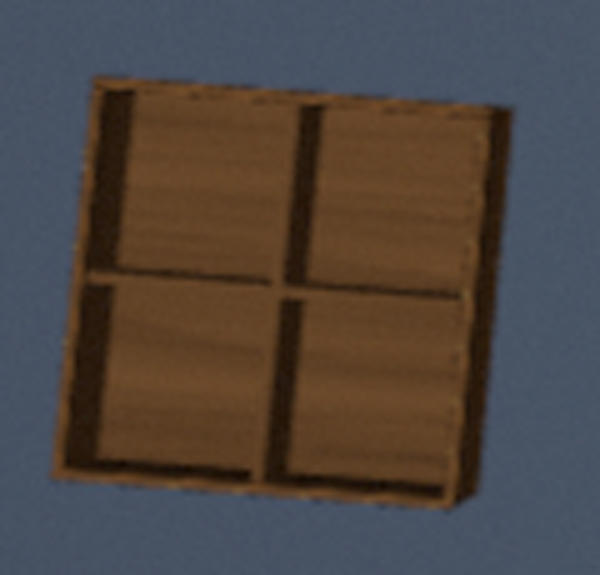

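Crate centre at crop (277,290), ≈(0.460, 0.346), yaw ≈ -5°. Moving above the red tin.

Call:
step_arm([
  [[1, 226, -145, 51, 0, 0, 0], [1, 226, -145, 51, 0, 0, 0], [1, 226, -145, 51, 0, 0, 0], [1, 226, -145, 51, 0, 0, 0], [1, 226, -145, 51, 0, 0, 0], [1, 226, -145, 51, 0, 0, 0], [1, 226, -145, 51, 0, 0, 0], [1, 226, -145, 51, 0, 0, 0], [1, 226, -145, 51, 0, 0, 0]],
])

```text
t: 0.95
eef_pos: [0.4139, -0.4002, 0.18]
tool_rot: [-0.0, 0.98, 0.198, -0.0]
contact_force: [-0.7, -0.7, -0.6]
gripper_width: 0.998
grasp_force: 0.0
```

Run:
```python
from h import *
c=cam('wrist','w1.png'); print((-np.array(c['R']).T@c['t']).round(3))
for n,p in dict(r=(.4127,-.4014,.075),g=(.5079,-.3045,.075),y=(.5141,-.4072,.075)).items(): print(n,proj(c,p).round())
go(.4127,-.4014,.042,22.7)
```

```text
[ 0.486 -0.37   0.323]
r [322. 246.]
g [243.  64.]
y [388. 119.]
go [0.3, -0.6, 138.3] [0.01, 0.03, 0.01] t 1.0 dist 138
```

View pics/w1.png

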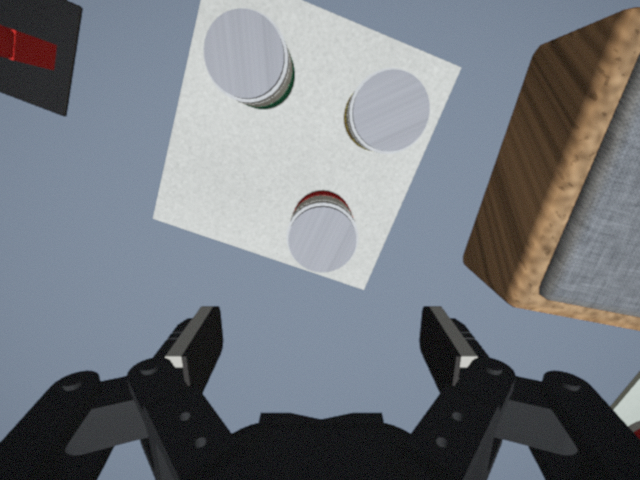

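Wrist view: red tin top (322,238), green (245,54), yellow (390,110), fingers clear. Predictions are within ~8 px; I descend with a small +x trim.

Call:
step_arm([
  [[1, 4, 0, 138, 0, 0, 0], [1, 4, 0, 138, 0, 0, 0], [1, 4, 0, 138, 0, 0, 0], [1, 4, 0, 138, 0, 0, 0], [1, 4, 0, 138, 0, 0, 0], [-1, 4, 0, 138, 0, 0, 0], [-1, 4, 0, 138, 0, 0, 0], [-1, 4, 0, 138, 0, 0, 0], [-1, 4, 0, 138, 0, 0, 0], [-1, 4, 0, 138, 0, 0, 0]],
], force=60)

```text
t: 1.83
eef_pos: [0.418, -0.402, 0.0453]
tool_rot: [0.002, 0.981, 0.196, 0.001]
contact_force: [0.1, 0.1, 7.3]
gripper_width: 0.637
grasp_force: 63.7
```

Call:
step_arm([
  [[-1, 0, 0, 0, 0, 0, 0], [-1, 0, 0, 0, 0, 0, 0], [-1, 0, 0, -110, 0, 0, 0], [-1, 0, 0, -110, 0, 0, 0], [-1, 0, 0, -110, 0, 0, 0], [-1, 0, 0, -110, 0, 0, 0]],
])

```text
t: 2.33
eef_pos: [0.42, -0.4035, 0.1603]
tool_rot: [0.005, 0.981, 0.196, 0.004]
contact_force: [1.0, 0.2, -2.1]
gripper_width: 0.635
grasp_force: 65.2
```

Run:
```python
from h import *
go(.4131,.3067,.15,22.7); go(.4131,.3067,.15,40); go(.4131,.3067,.053,22.7)
```

```text
go [267.0, -658.2, 4.2] [0.68, -0.36, -0.05] t 2.3 dist 710
go [267.0, -658.2, 4.2] [0.73, -0.25, -17.35] t 2.3 dist 710
go [266.4, -659.3, 101.2] [0.68, -0.36, -0.05] t 2.3 dist 718
```

Call:
step_arm([
  [[-1, 257, -330, 0, 0, 0, 0], [-1, 257, -330, 0, 0, 0, 0], [-1, 257, -330, 0, 0, 0, 0], [-1, 257, -330, 0, 0, 0, 0], [-1, 257, -330, 0, 0, 0, 0], [-1, 257, -330, 0, 0, 0, 0], [-1, 257, -330, 0, 0, 0, 0], [-1, 257, -330, 0, 0, 0, 0], [-1, 257, -330, 0, 0, 0, 0], [-1, 257, -330, 0, 0, 0, 0]],
])

```text
t: 3.17
eef_pos: [0.5262, 0.0034, 0.153]
tool_rot: [0.0, 0.981, 0.196, 0.001]
contact_force: [0.3, -0.7, -3.0]
gripper_width: 0.638
grasp_force: 65.4
```

Call:
step_arm([
  [[-1, 10, -328, 0, 0, 0, 0], [-1, 10, -328, 0, 0, 0, 0], [-1, 10, -328, 0, 0, 0, 0], [-1, 10, -328, 0, 0, 0, 0], [-1, 10, -328, 0, 0, 0, 0], [-1, 10, -328, 0, 0, 0, 0], [-1, 10, -328, 0, 0, 0, 0], [-1, 10, -328, 0, 0, 0, 0], [-1, 10, -328, 0, 0, 0, 0], [-1, 10, -328, 0, 0, 0, 0]],
])

```text
t: 4.0
eef_pos: [0.4075, 0.3107, 0.1529]
tool_rot: [-0.001, 0.98, 0.199, 0.001]
contact_force: [0.2, -1.1, -3.0]
gripper_width: 0.634
grasp_force: 65.5
```

Run:
```python
from h import *
c=cam('wrist','w2.png')
print('pred centre, corners',[proj(c,p).round().tolist() for p in((.46,.346,.05),(.413,.3067,.05))])
go(.4131,.3067,.052,22.7)
```

```text
pred centre, corners [[305.0, 161.0], [329.0, 241.0]]
go [3.5, 3.4, 100.6] [0.02, -0.04, 0.09] t 4.0 dist 101
```

View pics/w2.png

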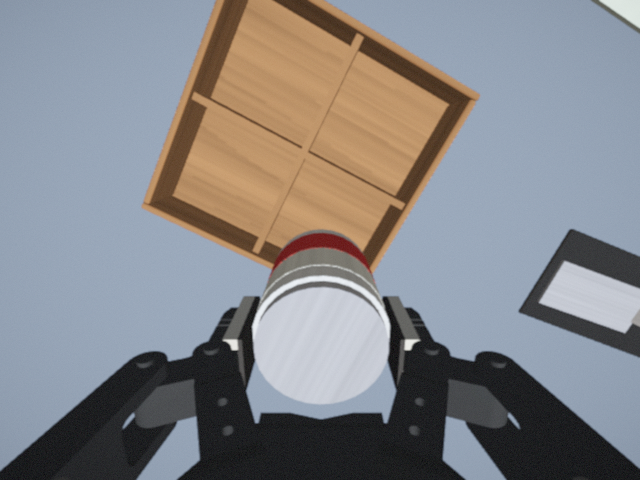

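Wrist view: crate cross at (307,151) vs predicted (305,161): same ~5 mm trim along tool x. Lower and release.

Call:
step_arm([
  [[-1, 8, 3, 60, 0, 0, 0], [-1, 8, 3, 60, 0, 0, 0], [-1, 8, 3, 80, 0, 0, 0], [-1, 8, 3, 100, 0, 0, 0], [-1, 8, 3, 100, 0, 0, 0], [-1, 8, 3, 100, 0, 0, 0], [0.55, 8, 3, 100, 0, 0, 0], [0.55, 8, 3, 100, 0, 0, 0], [0.55, 8, 3, 100, 0, 0, 0]],
])

```text
t: 4.8
eef_pos: [0.4183, 0.3088, 0.0536]
tool_rot: [-0.0, 0.981, 0.196, 0.001]
contact_force: [-0.7, 0.1, -0.6]
gripper_width: 0.777
grasp_force: 0.0
```

Call:
step_arm([
  [[0.55, 0, 0, -40, 0, 0, 0], [0.55, 0, 0, -80, 0, 0, 0], [0.55, 0, 0, -120, 0, 0, 0], [0.55, 0, 0, -130, 0, 0, 0]],
])

```text
t: 5.13
eef_pos: [0.4199, 0.3111, 0.1893]
tool_rot: [-0.002, 0.98, 0.197, 0.005]
contact_force: [1.7, 0.0, -0.2]
gripper_width: 0.773
grasp_force: 0.0
```

```bash
cat > t.py <<'E'
from h import *
# tins from the top camera: flat tin-lid circles on the paper sheet
def tins(c):
    big=cv2.resize(c['image'][240:380,400:540],None,fx=5,fy=5,interpolation=cv2.INTER_CUBIC)
    g=cv2.cvtColor(big,cv2.COLOR_RGB2GRAY); h=cv2.HoughCircles(g,cv2.HOUGH_GRADIENT,1,90,param1=80,param2=18,minRadius=57,maxRadius=66)
    for q in (h[0] if h is not None else []): print('tin',q.round().tolist(),ray(c,(400+(q[0]+.5)/5-.5,240+(q[1]+.5)/5-.5),.075)[:2].round(4))
    return big
c=cam('top'); b=tins(c)
k=cv2.resize(c['image'][255:370,105:225],None,fx=5,fy=5); out=np.zeros((600,800,3),np.uint8)
out[:350,:350]=cv2.resize(b,(350,350)); out[:350,400:760]=cv2.resize(k,(360,350)); 
cv2.imwrite('pics/t1.png',out[:360,:,::-1])
go(.5079,-.3045,.16,-5); go(.54,0.05,.16,-5)
E
python3 t.py
```

```text
tin [242.0, 256.0, 61.0] [ 0.509  -0.2876]
tin [462.0, 242.0, 60.0] [ 0.5147 -0.3838]
go [-156.4, 601.9, 25.5] [-0.3, -0.56, 27.67] t 5.2 dist 622
go [9.8, 287.1, 28.1] [-0.3, -0.56, 27.67] t 5.2 dist 289
```

View pics/t1.png

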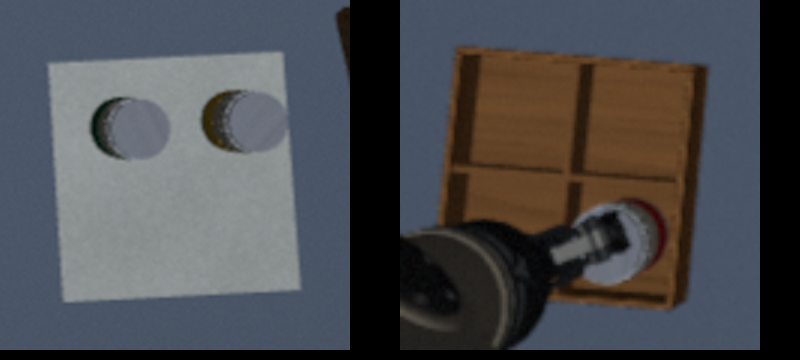

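Green and yellow tins unmoved (lids at (140,128), (255,121) in the crop); red stands in its cell. Keeping the same yaw, on to the green one.

Run:
```python
from h import *
go(.512,-.303,.16,22.7); go(.54,0.05,.16,22.7)
```

```text
go [-152.0, 602.1, 25.6] [-0.15, -0.61, -0.03] t 5.2 dist 621
go [9.8, 287.1, 28.1] [-0.15, -0.61, -0.03] t 5.2 dist 289
```

Call:
step_arm([
  [[1, -76, 301, 10, 0, 0, 0], [1, -76, 301, 10, 0, 0, 0], [1, -76, 301, 10, 0, 0, 0], [1, -76, 301, 10, 0, 0, 0], [1, -76, 301, 10, 0, 0, 0], [1, -76, 301, 10, 0, 0, 0], [1, -76, 301, 10, 0, 0, 0], [1, -76, 301, 10, 0, 0, 0]],
])

```text
t: 5.85
eef_pos: [0.4629, -0.0044, 0.172]
tool_rot: [0.001, 0.981, 0.194, -0.0]
contact_force: [0.1, -0.1, 1.0]
gripper_width: 1.002
grasp_force: 0.0
```

Call:
step_arm([
  [[1, -76, 301, 10, 0, 0, 0], [1, -76, 301, 10, 0, 0, 0], [1, -76, 301, 10, 0, 0, 0], [1, -76, 301, 10, 0, 0, 0], [1, -76, 301, 10, 0, 0, 0], [1, -76, 301, 10, 0, 0, 0], [1, -76, 301, 10, 0, 0, 0], [1, -76, 301, 10, 0, 0, 0], [1, -76, 301, 10, 0, 0, 0], [1, -76, 301, 10, 0, 0, 0]],
])

```text
t: 6.68
eef_pos: [0.5085, -0.3065, 0.1616]
tool_rot: [-0.0, 0.981, 0.195, -0.0]
contact_force: [-0.5, 1.1, -0.2]
gripper_width: 0.999
grasp_force: 0.0
```

```bash
cat > w.py <<'E'
from h import *
import sys
c=cam('wrist'); g=cv2.cvtColor(c['image'],cv2.COLOR_RGB2GRAY)
h=cv2.HoughCircles(g[:330],cv2.HOUGH_GRADIENT,1,60,param1=80,param2=25,minRadius=28,maxRadius=58)
for q in (h[0] if h is not None else []): print('tin',q.round(),ray(c,q[:2],.075)[:2].round(4), c['image'][int(q[1]),int(q[0])])
x,y=map(float,sys.argv[1:3]); print('pred',proj(c,(x,y,.075)).round()); go(x,y,.042,22.7)
E
python3 w.py .512 -.303
```

```text
tin [320. 240.  38.] [ 0.5156 -0.3019] [169 174 182]
tin [452. 282.  37.] [ 0.5237 -0.4033] [168 173 182]
pred [319. 246.]
go [3.6, -0.3, 119.7] [-0.07, 0.02, -0.02] t 6.7 dist 120
```

Call:
step_arm([
  [[1, 5, 0, 120, 0, 0, 0], [1, 5, 0, 120, 0, 0, 0], [1, 5, 0, 120, 0, 0, 0], [1, 5, 0, 120, 0, 0, 0], [-1, 5, 0, 120, 0, 0, 0], [-1, 5, 0, 120, 0, 0, 0], [-1, 5, 0, 120, 0, 0, 0], [-1, 5, 0, 120, 0, 0, 0], [-1, 5, 0, 120, 0, 0, 0], [-1, 5, 0, 120, 0, 0, 0]],
], force=60)

```text
t: 7.57
eef_pos: [0.5159, -0.3041, 0.0454]
tool_rot: [0.001, 0.98, 0.197, 0.002]
contact_force: [-1.7, 1.8, 7.8]
gripper_width: 0.639
grasp_force: 64.1
```

Call:
step_arm([
  [[-1, 0, 0, 0, 0, 0, 0], [-1, 0, 0, -110, 0, 0, 0], [-1, 0, 0, -110, 0, 0, 0], [-1, 0, 0, -110, 0, 0, 0], [-1, 0, 0, -110, 0, 0, 0]],
])

```text
t: 7.98
eef_pos: [0.5177, -0.3059, 0.1603]
tool_rot: [0.004, 0.981, 0.196, 0.005]
contact_force: [-0.8, -0.3, -1.7]
gripper_width: 0.641
grasp_force: 65.0
```

Run:
```python
from h import *
go(.504,.301,.155,22.7)
```

```text
go [220.9, -565.4, 1.6] [0.57, -0.49, -0.06] t 8.0 dist 607
```

Call:
step_arm([
  [[-1, 110, -283, 0, 0, 0, 0], [-1, 110, -283, 0, 0, 0, 0], [-1, 110, -283, 0, 0, 0, 0], [-1, 110, -283, 0, 0, 0, 0], [-1, 110, -283, 0, 0, 0, 0], [-1, 110, -283, 0, 0, 0, 0], [-1, 110, -283, 0, 0, 0, 0], [-1, 110, -283, 0, 0, 0, 0]],
])

```text
t: 8.65
eef_pos: [0.5057, 0.0075, 0.153]
tool_rot: [-0.001, 0.98, 0.201, 0.001]
contact_force: [0.7, 0.7, -2.6]
gripper_width: 0.638
grasp_force: 65.2
```

Call:
step_arm([
  [[-1, 111, -283, 0, 0, 0, 0], [-1, 111, -283, 0, 0, 0, 0], [-1, 111, -283, 0, 0, 0, 0], [-1, 111, -283, 0, 0, 0, 0], [-1, 111, -283, 0, 0, 0, 0], [-1, 111, -283, 0, 0, 0, 0], [-1, 111, -283, 0, 0, 0, 0], [-1, 111, -283, 0, 0, 0, 0], [-1, 111, -283, 0, 0, 0, 0], [-1, 111, -283, 0, 0, 0, 0]],
])

```text
t: 9.48
eef_pos: [0.499, 0.3045, 0.1524]
tool_rot: [0.0, 0.98, 0.198, 0.0]
contact_force: [0.0, -0.5, -2.8]
gripper_width: 0.638
grasp_force: 65.3
```

Run:
```python
from h import *
go(.504,.301,.052,22.7)
```

```text
go [3.3, 5.2, 100.4] [0.01, 0.0, 0.1] t 9.5 dist 101
```

Call:
step_arm([
  [[-1, 3, 5, 40, 0, 0, 0], [-1, 3, 5, 70, 0, 0, 0], [-1, 3, 5, 100, 0, 0, 0], [-1, 3, 5, 100, 0, 0, 0], [-1, 3, 5, 100, 0, 0, 0], [0.55, 3, 5, 100, 0, 0, 0], [0.55, 3, 5, 100, 0, 0, 0], [0.55, 3, 5, 100, 0, 0, 0]],
])

```text
t: 10.15
eef_pos: [0.5052, 0.3004, 0.0539]
tool_rot: [-0.0, 0.981, 0.196, 0.001]
contact_force: [-1.0, 0.9, 0.2]
gripper_width: 0.778
grasp_force: 0.0
```

Call:
step_arm([
  [[0.55, 0, 0, -40, 0, 0, 0], [0.55, 0, 0, -80, 0, 0, 0], [0.55, 0, 0, -120, 0, 0, 0], [0.55, 0, 0, -120, 0, 0, 0]],
])

```text
t: 10.48
eef_pos: [0.5084, 0.3035, 0.1817]
tool_rot: [-0.003, 0.98, 0.196, 0.007]
contact_force: [0.2, 0.8, 1.1]
gripper_width: 0.777
grasp_force: 0.0
```

Run:
```python
from h import *
go(.5225,-.404,.16,22.7)
```

```text
go [-259.9, 658.3, 16.0] [-0.16, -0.85, -0.04] t 10.5 dist 708
```

Call:
step_arm([
  [[1, -130, 329, 8, 0, 0, 0], [1, -130, 329, 8, 0, 0, 0], [1, -130, 329, 8, 0, 0, 0], [1, -130, 329, 8, 0, 0, 0], [1, -130, 329, 8, 0, 0, 0], [1, -130, 329, 8, 0, 0, 0], [1, -130, 329, 8, 0, 0, 0], [1, -130, 329, 8, 0, 0, 0], [1, -130, 329, 8, 0, 0, 0]],
])

```text
t: 11.23
eef_pos: [0.5108, -0.0595, 0.1652]
tool_rot: [0.001, 0.981, 0.194, 0.001]
contact_force: [0.3, -0.4, 0.0]
gripper_width: 0.995
grasp_force: 0.0
```

Call:
step_arm([
  [[1, -130, 329, 8, 0, 0, 0], [1, -130, 329, 8, 0, 0, 0], [1, -130, 329, 8, 0, 0, 0], [1, -130, 329, 8, 0, 0, 0], [1, -130, 329, 8, 0, 0, 0], [1, -130, 329, 8, 0, 0, 0], [1, -130, 329, 8, 0, 0, 0], [1, -130, 329, 8, 0, 0, 0], [1, -130, 329, 8, 0, 0, 0], [1, -130, 329, 8, 0, 0, 0]],
])

```text
t: 12.07
eef_pos: [0.5158, -0.4144, 0.157]
tool_rot: [0.002, 0.981, 0.193, -0.0]
contact_force: [0.1, -0.1, -1.0]
gripper_width: 1.003
grasp_force: 0.0
```

```bash
python3 w.py .5205 -.4045
```

```text
tin [312. 242.  38.] [ 0.5212 -0.4058] [168 174 182]
pred [310. 243.]
go [5.8, -4.5, 114.8] [0.12, 0.01, -0.32] t 12.1 dist 115
```

Call:
step_arm([
  [[1, 6, -4, 115, 0, 0, 0], [1, 6, -4, 115, 0, 0, 0], [1, 6, -4, 115, 0, 0, 0], [1, 6, -4, 115, 0, 0, 0], [-1, 6, -4, 115, 0, 0, 0], [-1, 6, -4, 115, 0, 0, 0], [-1, 6, -4, 115, 0, 0, 0], [-1, 6, -4, 115, 0, 0, 0], [-1, 6, -4, 115, 0, 0, 0], [-1, 6, -4, 115, 0, 0, 0]],
], force=60)

```text
t: 12.95
eef_pos: [0.5244, -0.4027, 0.0451]
tool_rot: [0.002, 0.981, 0.196, 0.002]
contact_force: [1.0, -0.7, 7.3]
gripper_width: 0.637
grasp_force: 63.9
```

Call:
step_arm([
  [[-1, 0, 0, 0, 0, 0, 0], [-1, 0, 0, -110, 0, 0, 0], [-1, 0, 0, -110, 0, 0, 0], [-1, 0, 0, -110, 0, 0, 0], [-1, 0, 0, -110, 0, 0, 0]],
])

```text
t: 13.37
eef_pos: [0.5256, -0.4038, 0.1601]
tool_rot: [0.005, 0.981, 0.196, 0.005]
contact_force: [1.0, 0.7, -1.9]
gripper_width: 0.636
grasp_force: 65.0
```

Run:
```python
from h import *
go(.5115,.387,.155,22.7); go(.425,.395,.155,22.7)
```

```text
go [291.3, -735.3, -0.8] [0.64, -0.43, -0.06] t 13.4 dist 791
go [214.6, -776.0, -1.9] [0.64, -0.43, -0.06] t 13.4 dist 805
```

Call:
step_arm([
  [[-1, 145, -367, 0, 0, 0, 0], [-1, 145, -367, 0, 0, 0, 0], [-1, 145, -367, 0, 0, 0, 0], [-1, 145, -367, 0, 0, 0, 0], [-1, 145, -367, 0, 0, 0, 0], [-1, 145, -367, 0, 0, 0, 0], [-1, 145, -367, 0, 0, 0, 0], [-1, 145, -367, 0, 0, 0, 0], [-1, 145, -367, 0, 0, 0, 0], [-1, 145, -367, 0, 0, 0, 0]],
])

```text
t: 14.2
eef_pos: [0.5137, -0.0002, 0.152]
tool_rot: [-0.001, 0.98, 0.2, 0.001]
contact_force: [0.2, 0.1, -1.1]
gripper_width: 0.641
grasp_force: 65.3
```

Call:
step_arm([
  [[-1, 146, -367, 0, 0, 0, 0], [-1, 146, -367, 0, 0, 0, 0], [-1, 146, -367, 0, 0, 0, 0], [-1, 146, -367, 0, 0, 0, 0], [-1, 146, -367, 0, 0, 0, 0], [-1, 146, -367, 0, 0, 0, 0], [-1, 146, -367, 0, 0, 0, 0], [-1, 146, -367, 0, 0, 0, 0], [-1, 146, -367, 0, 0, 0, 0], [-1, 146, -367, 0, 0, 0, 0]],
])

```text
t: 15.03
eef_pos: [0.5053, 0.3952, 0.152]
tool_rot: [-0.002, 0.98, 0.199, 0.0]
contact_force: [-0.4, 1.2, -1.9]
gripper_width: 0.639
grasp_force: 65.3
```

Call:
step_arm([
  [[-1, 0, 0, 0, 0, 0, 0], [-1, 0, 0, 0, 0, 0, 0], [-1, 0, 0, 0, 0, 0, 0]],
])

```text
t: 15.28
eef_pos: [0.5077, 0.3869, 0.1512]
tool_rot: [0.001, 0.981, 0.196, -0.0]
contact_force: [0.4, -0.9, -2.0]
gripper_width: 0.634
grasp_force: 65.3
```

Run:
```python
from h import *
go(.5115,.387,.052,22.7)
```

```text
go [3.6, 1.3, 99.2] [0.08, 0.03, -0.08] t 15.3 dist 99
```

Call:
step_arm([
  [[-1, 3, 1, 40, 0, 0, 0], [-1, 3, 1, 70, 0, 0, 0], [-1, 3, 1, 99, 0, 0, 0], [-1, 3, 1, 99, 0, 0, 0], [-1, 3, 1, 99, 0, 0, 0], [0.55, 3, 1, 99, 0, 0, 0], [0.55, 3, 1, 99, 0, 0, 0], [0.55, 3, 1, 99, 0, 0, 0]],
])

```text
t: 15.95
eef_pos: [0.5116, 0.3889, 0.054]
tool_rot: [-0.001, 0.981, 0.196, 0.001]
contact_force: [0.8, -0.1, -0.3]
gripper_width: 0.776
grasp_force: 0.0
```

Call:
step_arm([
  [[0.55, 0, 0, -40, 0, 0, 0], [0.55, 0, 0, -80, 0, 0, 0], [0.55, 0, 0, -100, 0, 0, 0], [0.55, 0, 0, -100, 0, 0, 0], [0.55, 0, 0, -100, 0, 0, 0]],
])

```text
t: 16.37
eef_pos: [0.5117, 0.3895, 0.155]
tool_rot: [-0.001, 0.98, 0.197, 0.002]
contact_force: [-0.2, -0.1, -1.7]
gripper_width: 0.774
grasp_force: 0.0
```

Run:
```python
from h import *
go(.4495,-.077,.16,3); go(.4495,-.077,.16,-177)
print(bot.get_obs()['q'])
```

```text
go [-237.1, 406.5, -6.6] [-0.12, -0.25, 19.67] t 16.4 dist 471
go [-237.1, 406.5, -6.6] [0.35, -0.16, -160.33] t 16.4 dist 471
[-0.5777343   0.50956469 -0.23264831  1.69731726  0.13979908  0.94617366
 -2.03841741]
```

Call:
step_arm([
  [[1, -200, 343, -5, 0, 0, -70], [1, -200, 343, -5, 0, 0, -70], [1, -200, 343, -5, 0, 0, -70], [1, -200, 343, -5, 0, 0, -70], [1, -200, 343, -5, 0, 0, -70], [1, -200, 343, -5, 0, 0, -70], [1, -200, 343, -5, 0, 0, -70], [1, -200, 343, -5, 0, 0, -70], [1, -200, 343, -5, 0, 0, -70], [1, -200, 343, -5, 0, 0, -70]],
])

```text
t: 17.2
eef_pos: [0.4579, -0.0013, 0.1564]
tool_rot: [-0.001, 0.705, 0.709, -0.001]
contact_force: [1.0, -0.3, 0.4]
gripper_width: 1.004
grasp_force: 0.0
```

Call:
step_arm([
  [[1, 0, 0, 0, 0, 0, -70], [1, 0, 0, 0, 0, 0, -70], [1, 0, 0, 0, 0, 0, -70], [1, 0, 0, 0, 0, 0, -70], [1, 0, 0, 0, 0, 0, -70], [1, 0, 0, 0, 0, 0, -70], [1, 0, 0, 0, 0, 0, -70], [1, 0, 0, 0, 0, 0, -70], [1, 0, 0, 0, 0, 0, -70], [1, 0, 0, 0, 0, 0, -70]],
])

```text
t: 18.03
eef_pos: [0.4584, 0.0006, 0.1563]
tool_rot: [-0.001, 0.17, 0.985, -0.0]
contact_force: [-0.3, -0.4, 0.3]
gripper_width: 1.002
grasp_force: 0.0
```

Run:
```python
from h import *
go(.451,-.068,.16,183); print(bot.get_obs()['q'].round(2))
```

```text
go [-16.0, -67.1, -3.7] [-0.01, -0.11, -22.61] t 18.0 dist 69
[ 0.4   0.28 -0.62  2.1   0.22  0.83  0.88]
```

Call:
step_arm([
  [[1, -16, -67, 0, 0, 0, -22.6], [1, -16, -67, 0, 0, 0, -22.6], [1, -16, -67, 0, 0, 0, -22.6], [1, -16, -67, 0, 0, 0, -22.6], [1, -16, -67, 0, 0, 0, -22.6], [1, -16, -67, 0, 0, 0, -22.6]],
])

```text
t: 18.53
eef_pos: [0.4509, -0.0676, 0.1566]
tool_rot: [-0.001, -0.022, 1.0, 0.0]
contact_force: [-0.6, -0.5, 0.6]
gripper_width: 1.001
grasp_force: 0.0
```

Run:
```python
from h import *
c=cam('wrist','w3.png'); hsv=cv2.cvtColor(c['image'],cv2.COLOR_RGB2HSV); H,S,V=[hsv[:,:,i].astype(int) for i in range(3)]
m=(((H<6)|(H>174))&(S>150)&(V>90)).astype(np.uint8)
q=max(cv2.findContours(m,0,1)[0],key=cv2.contourArea); r=cv2.minAreaRect(q)
P=np.array([ray(c,p,.066)[:2] for p in cv2.boxPoints(r)]); print(r,P.round(4).tolist(),P.mean(0))
print(proj(c,(.449,-.068,.066)))
go(.451,-.068,.035,183); print(bot.get_obs()['q'].round(2))
```

```text
((300.0, 242.0), (44.0, 158.0), 90.0) [[0.4335, -0.1378], [0.4287, -0.0266], [0.4617, -0.0234], [0.4667, -0.1392]] [ 0.4476544  -0.08174193]
[319.03880356 245.02431572]
go [0.0, -0.7, 121.8] [0.02, -0.05, -0.44] t 18.6 dist 122
[ 0.59  0.28 -0.66  2.1   0.23  0.83  1.41]
```

View pics/w3.png

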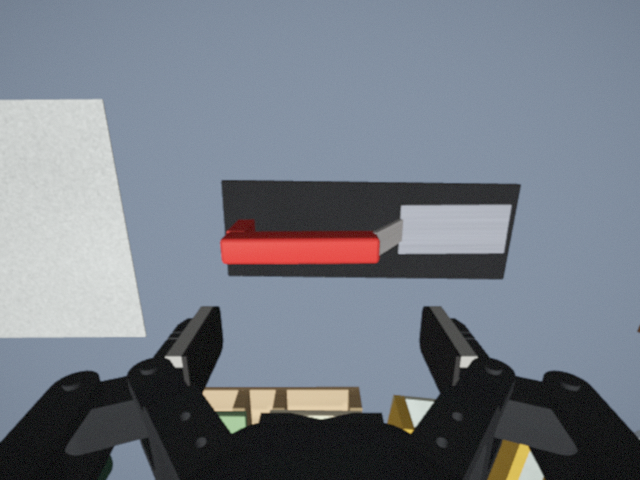

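Handle seen at (300,248), blade at (455,230); the fingers close along the handle, so I must turn the tool 90°.

Call:
step_arm([
  [[1, 0, 0, 0, 0, 0, 45], [1, 0, 0, 0, 0, 0, 45], [1, 0, 0, 0, 0, 0, 45], [1, 0, 0, 0, 0, 0, 45], [1, 0, 0, 0, 0, 0, 45], [1, 0, 0, 0, 0, 0, 45], [1, 0, 0, 0, 0, 0, 45]],
])

```text
t: 19.17
eef_pos: [0.4514, -0.067, 0.1571]
tool_rot: [-0.0, 0.364, 0.931, -0.0]
contact_force: [0.2, 0.2, -0.5]
gripper_width: 1.002
grasp_force: 0.0
```

Call:
step_arm([
  [[1, 0, 0, 0, 0, 0, 45], [1, 0, 0, 0, 0, 0, 45], [1, 0, 0, 0, 0, 0, 45], [1, 0, 0, 0, 0, 0, 45], [1, 0, 0, 0, 0, 0, 45], [1, 0, 0, 0, 0, 0, 45], [1, 0, 0, 0, 0, 0, 45], [1, 0, 0, 0, 0, 0, 45]],
])

```text
t: 19.83
eef_pos: [0.4515, -0.067, 0.1571]
tool_rot: [-0.0, 0.691, 0.723, -0.0]
contact_force: [0.1, -0.7, 0.1]
gripper_width: 1.002
grasp_force: 0.0
```

```bash
cat > s.py <<'E'
from h import *
c=cam('wrist','w4.png'); hsv=cv2.cvtColor(c['image'],cv2.COLOR_RGB2HSV); H,S,V=[hsv[:,:,i].astype(int) for i in range(3)]
m=(((H<6)|(H>174))&(S>150)&(V>90)).astype(np.uint8)
q=max(cv2.findContours(m,0,1)[0],key=cv2.contourArea); b=cv2.boxPoints(cv2.minAreaRect(q))
print('handle px',b.round(),[ray(c,p,.066)[:2].round(4).tolist() for p in b])
m=((V>100)&(S<50)).astype(np.uint8); m[330:]=0
for q in cv2.findContours(m,0,1)[0]:
    if cv2.contourArea(q)>500:
        b=cv2.boxPoints(cv2.minAreaRect(q)); print('grey px',b.round().tolist(),[ray(c,p,.007)[:2].round(4).tolist() for p in b])
go(.451,-.068,.035,93); print(bot.get_obs()['q'].round(2))
E
python3 s.py
```

```text
handle px [[308. 189.]
 [336. 189.]
 [336. 335.]
 [308. 335.]] [[0.4415, -0.0236], [0.4607, -0.0227], [0.4674, -0.1373], [0.4454, -0.1383]]
grey px [[527.0, 327.0], [530.0, 188.0], [642.0, 190.0], [639.0, 329.0]] [[0.6582, -0.157], [0.6298, -0.0225], [0.7264, -0.02], [0.7684, -0.1545]]
grey px [[548.0, 122.0], [552.0, 32.0], [643.0, 36.0], [639.0, 126.0]] [[0.6324, 0.0307], [0.62, 0.0943], [0.6895, 0.0946], [0.7073, 0.0307]]
grey px [[291.0, 13.0], [351.0, 13.0], [351.0, 190.0], [291.0, 190.0]] [[0.4227, 0.0977], [0.4673, 0.0997], [0.4767, -0.0315], [0.4251, -0.0338]]
grey px [[336.0, 329.0], [336.0, 0.0], [639.0, 0.0], [639.0, 329.0]] [[0.4717, -0.1678], [0.4557, 0.1075], [0.6787, 0.1175], [0.7684, -0.1545]]
grey px [[-0.0, 0.0], [310.0, 0.0], [310.0, 329.0], [0.0, 329.0]] [[0.2083, 0.0964], [0.4365, 0.1066], [0.4463, -0.169], [0.1427, -0.1826]]
go [-0.9, -0.5, 122.1] [-0.01, -0.0, -0.29] t 19.9 dist 122
[ 0.35  0.24 -0.38  2.11  0.12  0.81 -0.06]
```

View pics/w4.png

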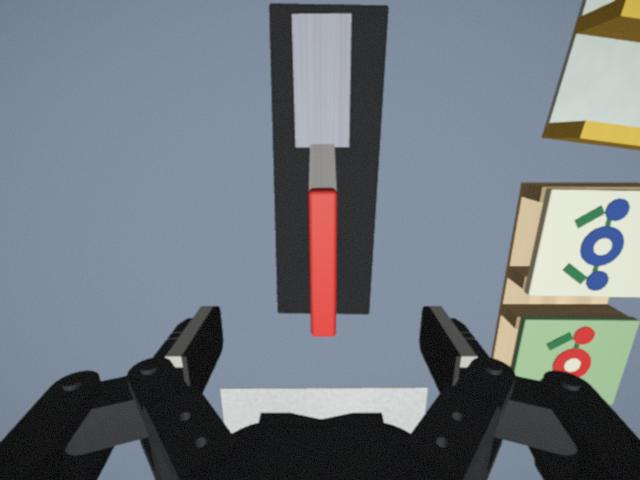

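Handle centred at column 322, blade straight ahead, well aligned. Grip it.

Call:
step_arm([
  [[1, 0, 2, 40, 0, 0, 0], [1, 0, 2, 80, 0, 0, 0], [1, 0, 2, 105, 0, 0, 0], [1, 0, 2, 122, 0, 0, 0], [1, 0, 2, 122, 0, 0, 0], [-1, 0, 2, 122, 0, 0, 0], [-1, 0, 2, 122, 0, 0, 0], [-1, 0, 2, 122, 0, 0, 0], [-1, 0, 2, 122, 0, 0, 0], [-1, 0, 2, 122, 0, 0, 0]],
], force=110)

```text
t: 20.72
eef_pos: [0.4543, -0.0677, 0.0362]
tool_rot: [0.001, 0.691, 0.723, 0.001]
contact_force: [1.3, 0.1, -0.2]
gripper_width: 0.299
grasp_force: 0.0
```

Call:
step_arm([
  [[-1, 0, 0, 0, 0, 0, 0], [-1, 0, 0, 0, 0, 0, 0], [-1, 0, 0, 0, 0, 0, 0], [-1, 0, 0, 0, 0, 0, 0], [-1, 0, 0, 0, 0, 0, 0]],
])

```text
t: 21.13
eef_pos: [0.4545, -0.0677, 0.0362]
tool_rot: [0.001, 0.691, 0.723, 0.001]
contact_force: [-1.0, 0.6, 6.4]
gripper_width: 0.216
grasp_force: 107.2
```

Call:
step_arm([
  [[-1, 0, 0, -30, 0, 0, 0], [-1, 0, 0, -60, 0, 0, 0], [-1, 0, 0, -90, 0, 0, 0], [-1, 0, 0, -120, 0, 0, 0], [-1, 0, 0, -120, 0, 0, 6], [-1, 0, 0, -120, 0, 0, 12], [-1, 0, 0, -120, 0, 0, 18], [-1, 0, 0, -120, 0, 0, 24], [-1, 0, 0, -120, 0, 0, 30], [-1, 0, 0, -120, 0, 0, 36]],
])

```text
t: 21.97
eef_pos: [0.4532, -0.0676, 0.1554]
tool_rot: [0.0, 0.882, 0.472, -0.0]
contact_force: [-0.2, 0.0, -2.0]
gripper_width: 0.217
grasp_force: 108.0
```

Call:
step_arm([
  [[-1, 0, 0, 0, 0, 0, 6], [-1, 0, 0, 0, 0, 0, 12], [-1, 0, 0, 0, 0, 0, 18], [-1, 0, 0, 0, 0, 0, 24], [-1, 0, 0, 0, 0, 0, 30], [-1, 0, 0, 0, 0, 0, 36], [-1, 0, 0, 0, 0, 0, 42], [-1, 0, 0, 0, 0, 0, 48], [-1, 0, 0, 0, 0, 0, 54.5], [-1, 0, 0, 0, 0, 0, 54.5]],
])

```text
t: 22.8
eef_pos: [0.4533, -0.0675, 0.1554]
tool_rot: [0.0, 1.0, 0.017, -0.0]
contact_force: [-1.0, 0.1, -1.8]
gripper_width: 0.219
grasp_force: 107.9
```

Run:
```python
from h import *
o=bot.get_obs(); print(o['eef_pos'].round(4),o['tool_rot'].round(4),o['q'].round(2),o['contact_force'])
c=cam('wrist','w5.png'); 
for p in [(.677,-.065,.038),(.627,-.11,.038),(.627,-.02,.038),(.6825,-.176,.038)]: print(proj(c,p).round())
cam('top','top5.png')
go(.444,-.066,.056,1.8)
```

```text
[ 0.4533 -0.0675  0.1554] [ 0.000e+00  9.999e-01  1.670e-02 -1.000e-04] [ 0.13  0.23 -0.13  2.12  0.04  0.79 -1.57] [-1.00159865  0.13537152 -1.83130655]
[ 331. -118.]
[397. -16.]
[257. -22.]
[ 516. -122.]
go [-9.3, -1.9, 99.3] [0.0, 0.0, 0.55] t 22.9 dist 100
```

View pics/w5.png

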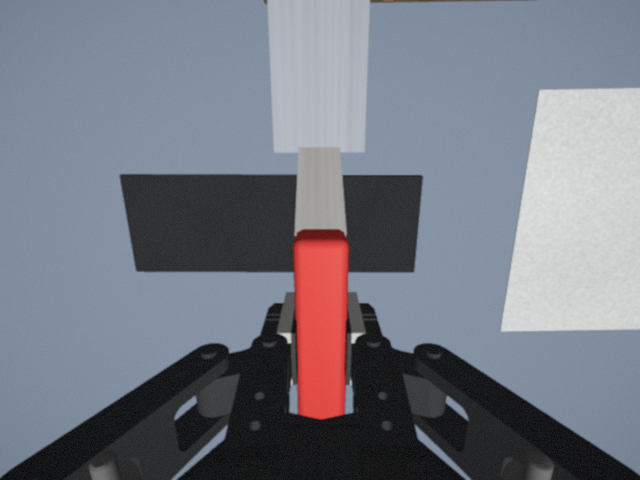

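Spatula is straight in the hand (handle/blade on column 320). Go to the pre-insert pose and check alignment from the top camera.

Call:
step_arm([
  [[-1, -11, -5, 40, 0, 0, 0], [-1, -11, -5, 80, 0, 0, 0], [-1, -11, -5, 107, 0, 0, 0], [-1, -11, -5, 107, 0, 0, 0], [-1, -11, -5, 107, 0, 0, 0], [-1, -11, -5, 107, 0, 0, 0]],
])

```text
t: 23.4
eef_pos: [0.4435, -0.063, 0.0495]
tool_rot: [-0.0, 1.0, 0.019, 0.001]
contact_force: [0.3, -0.8, -1.7]
gripper_width: 0.218
grasp_force: 107.8
```

Run:
```python
from h import *
o=bot.get_obs(); print(o['eef_pos'].round(4),o['tool_rot'].round(4))
c=cam('top'); x0,y0,w,h=300,185,130,100
b=cv2.resize(c['image'][y0:y0+h,x0:x0+w],None,fx=6,fy=6,interpolation=cv2.INTER_CUBIC)
b=cv2.convertScaleAbs(b,alpha=1.6); cv2.imwrite('pics/pre.png',b[:,:,::-1])
P=o['eef_pos']; 
for q in [(.606,P[1]+.005-.022,.019),(.606,P[1]+.005+.022,.019)]: print(((proj(c,q)-[x0,y0]+.5)*6).round())
for q in [(.627,-.02,.03),(.627,-.108,.03)]: print('plq',((proj(c,q)-[x0,y0]+.5)*6).round())
```

```text
[ 0.4435 -0.063   0.0495] [-0.000e+00  9.998e-01  1.920e-02  9.000e-04]
[311. 380.]
[196. 380.]
plq [155. 323.]
plq [386. 323.]
```

View pics/pre.png

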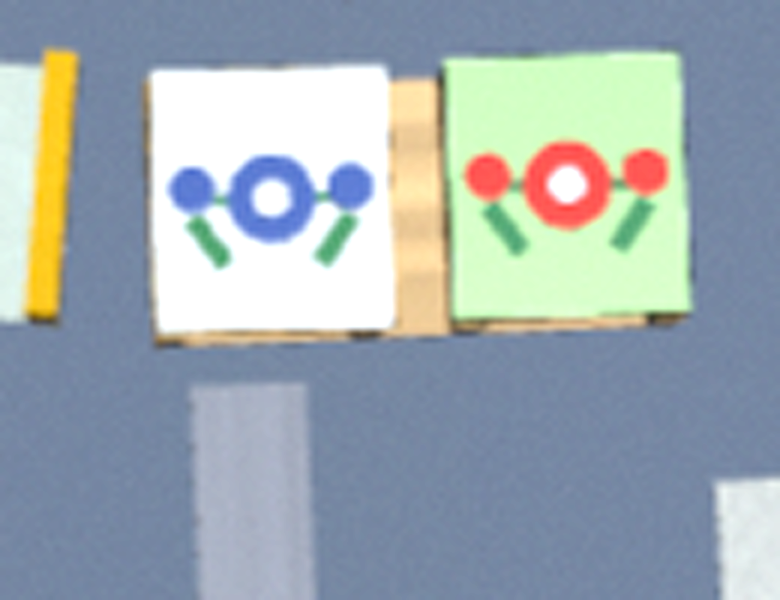

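Blade tip at columns 190–306 (centre 248), bay/plaque centre at ~277: shift 10.5 mm to −y, then slide in slowly.

Call:
step_arm([
  [[-1, 0, 10.5, 1, 0, 0, 0.3], [-1, 0, 10.5, 1, 0, 0, 0.3], [-1, 0, 10.5, 1, 0, 0, 0.3], [-1, 0, 10.5, 1, 0, 0, 0.3]],
])

```text
t: 23.78
eef_pos: [0.4432, -0.0738, 0.0479]
tool_rot: [0.0, 1.0, 0.016, 0.001]
contact_force: [-0.1, 0.1, -1.7]
gripper_width: 0.214
grasp_force: 107.8
```

Run:
```python
from h import *
o=bot.get_obs(); print(o['eef_pos'].round(4),o['tool_rot'].round(4))
c=cam('top'); x0,y0,w,h=300,185,130,100
b=c['image'][y0:y0+h,x0:x0+w].astype(int)
# plaque / blade spans per row
for r in (20,30,40,50,54,66,70,75,80,85,90,95):
    g=b[r]; m=(g.min(1)>95)&(g[:,0]>100) if r<60 else (g[:,0]>g[:,2]-22)&(g[:,0]>80)
    i=np.nonzero(m[20:70])[0]+20
    print(r,i.min() if len(i) else 0,i.max() if len(i) else 0, b[r,40])
```

```text
[ 0.4432 -0.0738  0.0479] [1.000e-04 9.999e-01 1.570e-02 7.000e-04]
20 25 69 [169 176 180]
30 25 69 [ 59  78 132]
40 25 69 [168 175 181]
50 26 65 [169 175 182]
54 26 69 [153 157 162]
66 37 55 [106 111 121]
70 37 55 [105 110 122]
75 37 56 [106 111 123]
80 38 56 [107 111 125]
85 38 56 [106 112 123]
90 38 56 [109 114 126]
95 38 56 [109 115 125]
```

Aligned (blade centre col 46, plaque centre 45.5). Slide in.

Call:
step_arm([
  [[-1, 15, 0, 0, 0, 0, 0], [-1, 30, 0, 0, 0, 0, 0], [-1, 45, 0, 0, 0, 0, 0], [-1, 60, 0, 0, 0, 0, 0], [-1, 75, 0, 0, 0, 0, 0], [-1, 90, 0, 0, 0, 0, 0], [-1, 100, 0, 0, 0, 0, 0], [-1, 106, 0, 0, 0, 0, 0], [-1, 106, 0, 0, 0, 0, 0], [-1, 106, 0, 0, 0, 0, 0]],
])

```text
t: 24.67
eef_pos: [0.5481, -0.07, 0.047]
tool_rot: [-0.0, 1.0, 0.016, -0.001]
contact_force: [-0.8, 1.0, -1.0]
gripper_width: 0.215
grasp_force: 107.8
```

Run:
```python
from h import *
o=bot.get_obs(); print(o['eef_pos'].round(4),o['tool_rot'].round(4),o['contact_force'])
c=cam('wrist','w6.png')
```

```text
[ 0.5481 -0.07    0.047 ] [-0.000e+00  9.999e-01  1.610e-02 -5.000e-04] [-0.84444891  1.01016883 -1.00473135]
```

View pics/w6.png

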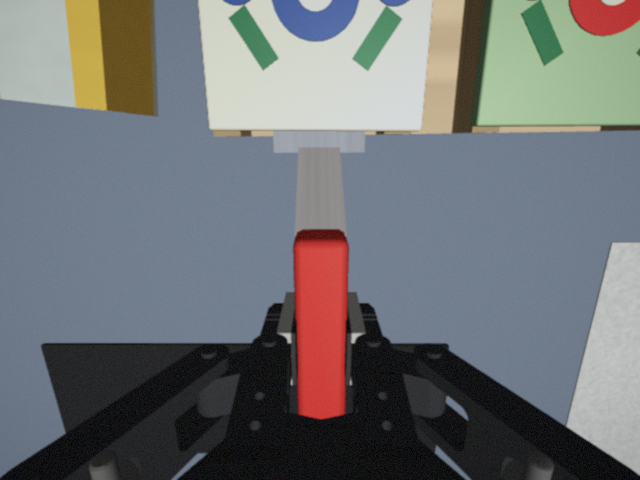

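Blade is centred under the cream plaque (front edge centre col 316, blade 319). A bit further, then lift slowly.

Call:
step_arm([
  [[-1, 3, 0, 0, 0, 0, 0], [-1, 3, 0, -5, 0, 0, 0], [-1, 3, 0, -9, 0, 0, 0], [-1, 3, 0, -12, 0, 0, 0], [-1, 3, 0, -15, 0, 0, 0], [-1, 3, 0, -20, 0, 0, 0], [-1, 3, 0, -27, 0, 0, 0], [-1, 3, 0, -35, 0, 0, 0], [-1, 3, 0, -45, 0, 0, 0], [-1, 3, 0, -55, 0, 0, 0]],
])

```text
t: 25.55
eef_pos: [0.5517, -0.07, 0.1033]
tool_rot: [-0.0, 1.0, 0.016, 0.0]
contact_force: [-0.3, 0.1, -2.2]
gripper_width: 0.214
grasp_force: 107.8
```

Call:
step_arm([
  [[-1, 0, 0, -8, 0, 0, 0], [-1, 0, 0, -12, 0, 0, 0], [-1, 0, 0, -12, 0, 0, 0]],
])

```text
t: 25.8
eef_pos: [0.5526, -0.07, 0.1157]
tool_rot: [0.0, 1.0, 0.016, 0.001]
contact_force: [-0.0, 0.6, -1.7]
gripper_width: 0.213
grasp_force: 107.8
```

```bash
cat > p.py <<'E'
from h import *
def plaque(c,z,kind):
    """visible near edge corners of plaque in the wrist view -> world"""
    hsv=cv2.cvtColor(c['image'],cv2.COLOR_RGB2HSV); H,S,V=[hsv[:,:,i].astype(int) for i in range(3)]
    m=((S<40)&(V>205)) if kind=='cream' else ((H>35)&(H<75)&(S>40)&(V>120))
    m=m.astype(np.uint8); m[300:]=0
    m=cv2.morphologyEx(m,cv2.MORPH_OPEN,np.ones((5,5),np.uint8))
    q=max(cv2.findContours(m,0,1)[0],key=cv2.contourArea)[:,0]
    a=q[np.argmax(q[:,1]-q[:,0])]; b=q[np.argmax(q[:,1]+q[:,0])]
    A,B=ray(c,a,z),ray(c,b,z); print('edge px',a,b,'world',A[:2].round(4),B[:2].round(4),'mid',((A+B)/2)[:2].round(4),'len',round(np.linalg.norm(A-B),4),'yaw',np.degrees(np.arctan2(A[0]-B[0],B[1]-A[1])).round(2))
if __name__=='__main__':
    import sys
    o=bot.get_obs(); print(o['eef_pos'].round(4),o['tool_rot'].round(4),o['contact_force'])
    c=cam('wrist',sys.argv[2]); plaque(c,o['eef_pos'][2]-.0322+.011,sys.argv[1])
E
python3 p.py cream w7.png
```

```text
[ 0.5526 -0.07    0.1157] [1.000e-04 9.999e-01 1.600e-02 1.200e-03] [-0.03465907  0.57417102 -1.71579359]
edge px [219 136] [411 137] world [ 0.6293 -0.0198] [ 0.6317 -0.1083] mid [ 0.6305 -0.064 ] len 0.0885 yaw -178.45
```

View pics/w7.png

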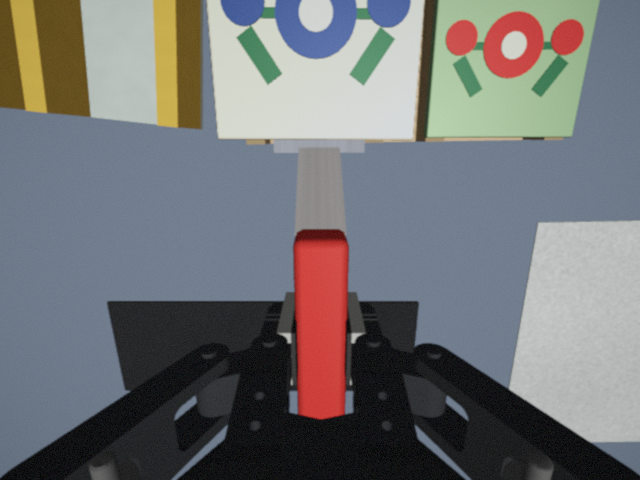

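Plaque rides level on the blade, clear of the rails (edge rows 136–137, cols 219–411). Carry it gently to the far rack bay.

Call:
step_arm([
  [[-1, 0, -3, 0, 0, 0, 0], [-1, 1, -9, 0, 0, 0, 0], [-1, 2, -18, 0, 0, 0, 0], [-1, 3, -29, 0, 0, 0, 0], [-1, 4, -41, 0, 0, 0, 0], [-1, 5, -53, 0, 0, 0, 0], [-1, 6, -65, 0, 0, 0, 0], [-1, 7, -77, 0, 0, 0, 0], [-1, 8, -89, 0, 0, 0, 0], [-1, 9, -100, 0, 0, 0, 0]],
])

```text
t: 26.68
eef_pos: [0.5576, 0.0319, 0.1143]
tool_rot: [-0.0, 1.0, 0.016, 0.0]
contact_force: [0.3, -0.4, -2.2]
gripper_width: 0.214
grasp_force: 107.8
```

Call:
step_arm([
  [[-1, 1, -12, 0, 0, 0, 0.5], [-1, 3, -25, 0, 0, 0, 1.1], [-1, 4, -40, 0, 0, 0, 1.8], [-1, 6, -57, 0, 0, 0, 2.5], [-1, 8, -74, 0, 0, 0, 3.2], [-1, 9, -91, 0, 0, 0, 3.9], [-1, 10, -108, 0, 0, 0, 4.6], [-1, 11, -124, 0, 0, 0, 5.2], [-1, 12, -137, 0, 0, 0, 5.7], [-1, 12, -144, 0, 0, 0, 5.9]],
])

```text
t: 27.52
eef_pos: [0.5647, 0.1776, 0.1143]
tool_rot: [-0.001, 0.999, -0.034, 0.0]
contact_force: [0.5, 0.9, -1.9]
gripper_width: 0.217
grasp_force: 107.8
```

Call:
step_arm([
  [[-1, 0, -2, 0, 0, 0, 0], [-1, 0, -2, 0, 0, 0, 0], [-1, 0, -2, 0, 0, 0, 0]],
])

```text
t: 27.77
eef_pos: [0.5651, 0.1755, 0.1141]
tool_rot: [0.0, 0.999, -0.036, -0.0]
contact_force: [-0.1, -0.3, -2.1]
gripper_width: 0.218
grasp_force: 107.8
```

```bash
python3 p.py cream w8.png
python3 - <<'E'
from h import *
c=cam('top'); x0,y0,w,h=200,170,130,100
b=cv2.resize(c['image'][y0:y0+h,x0:x0+w],None,fx=6,fy=6,interpolation=cv2.INTER_CUBIC)
b=cv2.convertScaleAbs(b,alpha=1.6)
a=cv2.imread('pics/w8.png')[:330,:,::-1]
out=np.zeros((600,800,3),np.uint8); out[:307,:399]=cv2.resize(b,(399,307)); out[310:572,:508]=cv2.resize(a,(508,262)); cv2.imwrite('pics/c8.png',out[:,:520,::-1])
E
```

```text
[0.5651 0.1755 0.1141] [ 4.000e-04  9.994e-01 -3.590e-02 -1.000e-04] [-0.13629133 -0.30376108 -2.12286352]
edge px [219 136] [411 137] world [0.6464 0.2176] [0.6396 0.1295] mid [0.643  0.1735] len 0.0884 yaw 175.61
```

View pics/c8.png

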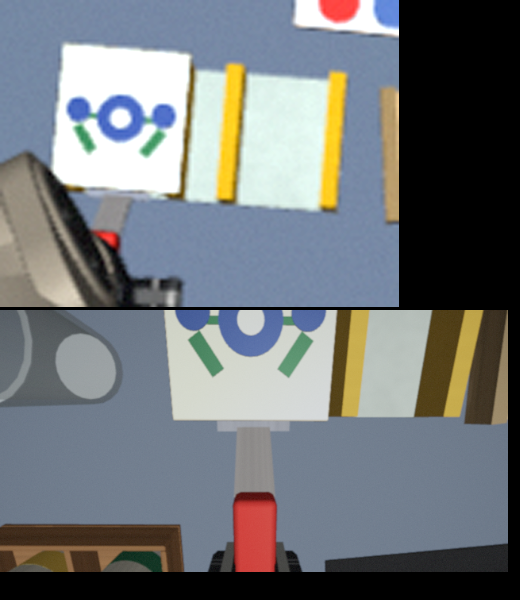

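Plaque sits squarely over the left bay, unslipped, jar clear. Lower, then withdraw.

Call:
step_arm([
  [[-1, 0, 0, 10, 0, 0, 0], [-1, 0, 0, 20, 0, 0, 0], [-1, 0, 0, 29, 0, 0, 0], [-1, 0, 0, 34, 0, 0, 0], [-1, 0, 0, 37, 0, 0, 0], [-1, 0, 0, 40, 0, 0, 0], [-1, 0, 0, 43, 0, 0, 0], [-1, 0, 0, 47, 0, 0, 0], [-1, 0, 0, 52, 0, 0, 0], [-1, 0, 0, 52, 0, 0, 0]],
])

```text
t: 28.7
eef_pos: [0.5647, 0.1764, 0.0614]
tool_rot: [0.0, 0.999, -0.035, -0.0]
contact_force: [-0.5, -0.6, -0.7]
gripper_width: 0.212
grasp_force: 107.8
```

```bash
python3 p.py cream w9.png
python3 - <<'E'
import cv2; cv2.imwrite('pics/c9.png',cv2.imread('pics/w9.png')[:300])
E
```

```text
[0.5647 0.1764 0.0614] [ 2.000e-04  9.994e-01 -3.550e-02 -4.000e-04] [-0.46890089 -0.55125192 -0.69782743]
edge px [210 135] [418 138] world [0.6467 0.2226] [0.6386 0.1272] mid [0.6426 0.1749] len 0.0958 yaw 175.15
```

View pics/c9.png

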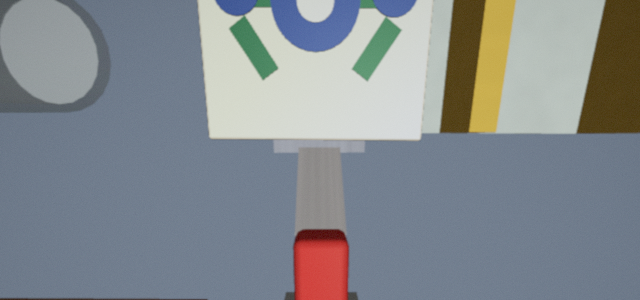

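That is my picture budget (one over, in fact: 15 viewed), so from here I work from numbers only. The plaque lies on the rails, blade free; withdraw.

Call:
step_arm([
  [[-1, -8, 0, 0, 0, 0, 0], [-1, -20, 0, 0, 0, 0, 0], [-1, -35, 0, 0, 0, 0, 0], [-1, -52, 0, 0, 0, 0, 0], [-1, -70, 0, 0, 0, 0, 0], [-1, -88, 0, 0, 0, 0, 0], [-1, -105, 0, 0, 0, 0, 0], [-1, -116, 0, 0, 0, 0, 0], [-1, -116, 0, 0, 0, 0, 0], [-1, -116, 0, 0, 0, 0, 0]],
])

```text
t: 29.58
eef_pos: [0.4496, 0.185, 0.0626]
tool_rot: [-0.0, 0.999, -0.035, 0.0]
contact_force: [0.6, -0.1, -1.8]
gripper_width: 0.216
grasp_force: 107.8
```

```bash
cat > chk.py <<'E'
from h import *
c=cam('top'); hsv=cv2.cvtColor(c['image'],cv2.COLOR_RGB2HSV); H,S,V=[hsv[:,:,i].astype(int) for i in range(3)]
def rect(n,m,roi,z,a=150):
    x0,y0,x1,y1=roi; k=np.zeros(m.shape,np.uint8); k[y0:y1,x0:x1]=m[y0:y1,x0:x1]*255
    for q in cv2.findContours(k,0,cv2.CHAIN_APPROX_NONE)[0]:
        if cv2.contourArea(q)<a: continue
        P=np.array([ray(c,p,z)[:2] for p in cv2.boxPoints(cv2.minAreaRect(q))]); e=sorted([P[1]-P[0],P[2]-P[1]],key=np.linalg.norm); L=e[1]
        print(n,'ctr',P.mean(0).round(4),'size',np.round([np.linalg.norm(v) for v in e],4),'yaw',round((np.degrees(np.arctan2(L[1],L[0]))+90)%180-90,1))
rect('yel',(H>15)&(H<30)&(S>200)&(V>90),(210,170,320,250),.045,50)
for z,roi in((.053,(200,170,330,250)),(.038,(322,190,368,250))): rect('cream z%s'%z,(S<60)&(V>140),roi,z,400)
for z,roi in((.053,(200,185,330,250)),(.038,(370,185,420,250))): rect('green z%s'%z,(H>35)&(H<70)&(S>50)&(V>110),roi,z,400)
rect('mat',(V<40),(260,280,400,350),.004,300)
rect('handle',((H<6)|(H>174))&(S>150)&(V>90),(260,250,420,380),.066)
rect('palette',(V>140),(285,140,370,190),.008,300)
E
python3 chk.py; python3 -c "
from h import *
go(.4435,-.187,.16,1.8); print(bot.get_obs()['q'].round(2))"
```

```text
yel ctr [0.6774 0.0189] size [0.0095 0.0984] yaw -4.4
yel ctr [0.6839 0.0937] size [0.0116 0.098 ] yaw -4.0
cream z0.053 ctr [0.6756 0.0551] size [0.0586 0.0942] yaw -4.3
cream z0.053 ctr [0.6863 0.1692] size [0.0905 0.0994] yaw -4.6
green z0.038 ctr [ 0.6785 -0.1757] size [0.0901 0.0998] yaw 1.8
mat ctr [ 0.4495 -0.0248] size [0.0877 0.2575] yaw -88.3
palette ctr [ 0.8027 -0.0279] size [0.0785 0.1504] yaw 84.5
go [19.7, 371.5, -97.6] [-0.04, -0.09, -5.87] t 29.6 dist 385
[-0.4   0.42 -0.14  2.13  0.1   0.6  -2.26]
```

Call:
step_arm([
  [[-1, 0, 0, -40, 0, 0, 0], [-1, 0, 0, -80, 0, 0, 0], [-1, 10, 40, -98, 0, 0, -1], [-1, 10, 80, -98, 0, 0, -2], [-1, 10, 120, -98, 0, 0, -3], [-1, 10, 160, -98, 0, 0, -4], [-1, 10, 200, -98, 0, 0, -5], [-1, 10, 200, -98, 0, 0, -5.9]],
])

```text
t: 30.3
eef_pos: [0.4449, -0.0243, 0.1605]
tool_rot: [0.002, 1.0, 0.011, 0.0]
contact_force: [-0.2, 0.0, -1.5]
gripper_width: 0.213
grasp_force: 108.2
```

```bash
python3 -c "
from h import *
go(.449,-.1865,.06,1.8)"
```

```text
go [0.7, 161.9, 101.0] [0.2, 0.0, -0.59] t 30.3 dist 191
```

Call:
step_arm([
  [[-1, 0, 40, 0, 0, 0, 0], [-1, 0, 80, 0, 0, 0, 0], [-1, 0, 120, 0, 0, 0, 0], [-1, 0, 156, 0, 0, 0, 0], [-1, 0, 156, 0, 0, 0, 0], [-1, 0, 156, 40, 0, 0, 0], [-1, 0, 156, 80, 0, 0, 0], [-1, 0, 156, 95, 0, 0, 0], [-1, 0, 156, 95, 0, 0, 0], [-1, 0, 156, 95, 0, 0, 0]],
])

```text
t: 31.13
eef_pos: [0.4505, -0.1715, 0.0649]
tool_rot: [-0.0, 1.0, 0.016, -0.001]
contact_force: [0.3, -0.4, -1.6]
gripper_width: 0.214
grasp_force: 108.2
```

```bash
cat > g.py <<'E'
from h import *
go(.447,-.1865,.048,1.8)
c=cam('top'); x0,y0=300,185; b=c['image'][y0:y0+100,x0:x0+140].astype(int)
for r in (20,30,40,48,62,64,66,70,75,80,85,90,95):
    g=b[r]; m=((g[:,1]>g[:,0]+15)&(g[:,1]>g[:,2]+15)|(g[:,0]>g[:,2]+60)) if r<55 else (g[:,0]>g[:,2]-22)&(g[:,0]>80)
    i=np.nonzero(m[72:130] if r<55 else m[70:118])[0]+(72 if r<55 else 70)
    print(r,(i.min(),i.max()) if len(i) else 0)
E
python3 g.py
```

```text
go [-3.9, 14.9, 16.9] [-0.01, 0.06, 0.01] t 31.1 dist 23
20 (np.int64(74), np.int64(113))
30 (np.int64(72), np.int64(113))
40 (np.int64(75), np.int64(114))
48 (np.int64(75), np.int64(114))
62 (np.int64(80), np.int64(98))
64 (np.int64(80), np.int64(99))
66 (np.int64(80), np.int64(99))
70 (np.int64(81), np.int64(99))
75 (np.int64(81), np.int64(99))
80 (np.int64(81), np.int64(99))
85 (np.int64(81), np.int64(100))
90 (np.int64(81), np.int64(100))
95 (np.int64(82), np.int64(100))
```

Call:
step_arm([
  [[-1, -4, 13, 0, 0, 0, 0], [-1, -4, 13, 17, 0, 0, 0], [-1, -4, 13, 17, 0, 0, 0], [-1, -4, 13, 17, 0, 0, 0], [-1, -4, 13, 17, 0, 0, 0]],
])

```text
t: 31.6
eef_pos: [0.4476, -0.1844, 0.0495]
tool_rot: [0.0, 1.0, 0.016, 0.001]
contact_force: [0.9, -0.6, -0.9]
gripper_width: 0.214
grasp_force: 108.3
```

```bash
python3 g.py; python3 -c "
from h import *
go(.558,-.181,.048,1.8)"
```

```text
go [-0.7, 2.1, 1.5] [0.02, -0.11, 0.05] t 31.6 dist 3
20 (np.int64(74), np.int64(113))
30 (np.int64(72), np.int64(113))
40 (np.int64(75), np.int64(114))
48 (np.int64(75), np.int64(114))
62 (np.int64(93), np.int64(103))
64 (np.int64(85), np.int64(103))
66 (np.int64(85), np.int64(103))
70 (np.int64(85), np.int64(103))
75 (np.int64(85), np.int64(104))
80 (np.int64(85), np.int64(104))
85 (np.int64(86), np.int64(104))
90 (np.int64(86), np.int64(104))
95 (np.int64(86), np.int64(104))
go [110.4, 0.2, 1.7] [0.03, -0.12, 0.06] t 31.6 dist 110
```

Call:
step_arm([
  [[-1, 10, 1.5, 1, 0, 0, 0], [-1, 25, 1.5, 1, 0, 0, 0], [-1, 40, 1.5, 1, 0, 0, 0], [-1, 55, 1.5, 1, 0, 0, 0], [-1, 70, 1.5, 1, 0, 0, 0], [-1, 85, 1.5, 1, 0, 0, 0], [-1, 97, 1.5, 1, 0, 0, 0], [-1, 105, 1.5, 1, 0, 0, 0], [-1, 108, 1.5, 1, 0, 0, 0], [-1, 108, 1.5, 1, 0, 0, 0]],
])

```text
t: 32.48
eef_pos: [0.5554, -0.1822, 0.0474]
tool_rot: [0.0, 1.0, 0.016, 0.0]
contact_force: [0.8, 0.1, -1.6]
gripper_width: 0.217
grasp_force: 108.3
```

Run:
```python
from h import *
from p import plaque
o=bot.get_obs(); print(o['eef_pos'].round(4),o['tool_rot'].round(4),o['contact_force'])
c=cam('wrist','w10.png'); plaque(c,.038,'green')
c2=c.copy(); im=cv2.imread('pics/w6.png')[:,:,::-1]; c2['image']=im
hsv=cv2.cvtColor(im,cv2.COLOR_RGB2HSV); H,S,V=[hsv[:,:,i].astype(int) for i in range(3)]
print('cream at same stage:'); plaque(c2,.038,'cream')
```

```text
[ 0.5554 -0.1822  0.0474] [0.000e+00 9.999e-01 1.630e-02 3.000e-04] [ 0.80675177  0.10144521 -1.63503121]
edge px [211 132] [425  69] world [ 0.6337 -0.132 ] [ 0.6608 -0.2201] mid [ 0.6472 -0.1761] len 0.0922 yaw -162.9
cream at same stage:
edge px [210 126] [420 128] world [ 0.6361 -0.1318] [ 0.6382 -0.2208] mid [ 0.6371 -0.1763] len 0.0891 yaw -178.64
```

Call:
step_arm([
  [[-1, 0, 0, -4, 0, 0, 0], [-1, 0, 0, -8, 0, 0, 0], [-1, 0, 0, -11, 0, 0, 0], [-1, 0, 0, -14, 0, 0, 0], [-1, 0, 0, -18, 0, 0, 0], [-1, 0, 0, -24, 0, 0, 0], [-1, 0, 0, -32, 0, 0, 0], [-1, 0, 0, -42, 0, 0, 0], [-1, 0, 0, -54, 0, 0, 0], [-1, 0, 0, -66, 0, 0, 0]],
])

```text
t: 33.37
eef_pos: [0.5547, -0.1825, 0.1147]
tool_rot: [0.0, 1.0, 0.016, 0.0]
contact_force: [1.0, 0.6, -2.2]
gripper_width: 0.218
grasp_force: 108.2
```

Call:
step_arm([
  [[-1, 0, 0, -8, 0, 0, 0], [-1, 0, 0, -12, 0, 0, 0], [-1, 0, 0, -12, 0, 0, 0]],
])

```text
t: 33.62
eef_pos: [0.5553, -0.1827, 0.1267]
tool_rot: [0.0, 1.0, 0.016, 0.001]
contact_force: [0.5, -0.0, -2.2]
gripper_width: 0.218
grasp_force: 108.2
```

```bash
sed -i "s/(S>40)&(V>120)/(S>25)\&(V>90)/" p.py; python3 p.py green w11.png
python3 - <<'E'
from h import *
im=cv2.imread('pics/w11.png')[:,:,::-1]; h=cv2.cvtColor(np.ascontiguousarray(im),cv2.COLOR_RGB2HSV)
for r in (100,120,128,132,136,140,144): print(r,[tuple(h[r,x].tolist()) for x in (200,230,300,390,408,420)])
E
```

```text
[ 0.5553 -0.1827  0.1267] [3.000e-04 9.999e-01 1.590e-02 1.200e-03] [ 0.47355485 -0.02240198 -2.20224397]
edge px [217 131] [411 131] world [ 0.6342 -0.1317] [ 0.637  -0.2207] mid [ 0.6356 -0.1762] len 0.089 yaw -178.17
100 [(20, 76, 181), (53, 48, 211), (52, 43, 217), (52, 41, 224), (51, 39, 226), (108, 49, 161)]
120 [(19, 77, 182), (53, 47, 212), (52, 42, 219), (51, 39, 227), (51, 39, 228), (108, 47, 162)]
128 [(19, 77, 183), (53, 45, 214), (52, 43, 221), (51, 39, 228), (51, 39, 230), (108, 47, 159)]
132 [(19, 77, 185), (31, 52, 171), (78, 20, 154), (98, 39, 145), (99, 42, 144), (106, 49, 161)]
136 [(20, 76, 184), (19, 61, 219), (109, 18, 193), (109, 44, 161), (106, 48, 163), (107, 49, 161)]
140 [(18, 54, 175), (18, 39, 192), (111, 17, 192), (108, 47, 163), (107, 48, 161), (106, 51, 161)]
144 [(105, 49, 162), (107, 48, 164), (113, 16, 193), (105, 48, 163), (105, 49, 162), (107, 50, 163)]
```

Green plaque lifted, edge level at row 131 (cols 217–411). Carry it to the right-hand bay.

Call:
step_arm([
  [[-1, 0, -3, 0, 0, 0, 0], [-1, 0, -9, 0, 0, 0, 0], [-1, 1, -18, 0, 0, 0, 0], [-1, 1, -29, 0, 0, 0, 0], [-1, 2, -41, 0, 0, 0, 0], [-1, 2, -53, 0, 0, 0, 0], [-1, 3, -65, 0, 0, 0, 0], [-1, 3, -77, 0, 0, 0, 0], [-1, 4, -89, 0, 0, 0, 0], [-1, 4, -100, 0, 0, 0, 0]],
])

```text
t: 34.5
eef_pos: [0.5555, -0.0807, 0.1253]
tool_rot: [-0.0, 1.0, 0.016, 0.0]
contact_force: [0.6, 0.3, -2.4]
gripper_width: 0.217
grasp_force: 108.2
```

Call:
step_arm([
  [[-1, 1, -12, 0, 0, 0, 0.5], [-1, 1, -25, 0, 0, 0, 1.1], [-1, 2, -40, 0, 0, 0, 1.8], [-1, 3, -57, 0, 0, 0, 2.5], [-1, 3, -74, 0, 0, 0, 3.2], [-1, 4, -91, 0, 0, 0, 3.9], [-1, 4, -108, 0, 0, 0, 4.6], [-1, 5, -124, 0, 0, 0, 5.2], [-1, 5, -137, 0, 0, 0, 5.7], [-1, 5, -144, 0, 0, 0, 5.9]],
])

```text
t: 35.33
eef_pos: [0.5555, 0.0645, 0.1253]
tool_rot: [-0.0, 0.999, -0.034, 0.0]
contact_force: [-0.6, 0.5, -2.2]
gripper_width: 0.217
grasp_force: 108.2
```

Call:
step_arm([
  [[-1, 0, -2, 0, 0, 0, 0], [-1, 0, -2, 0, 0, 0, 0], [-1, 0, -2, 0, 0, 0, 0]],
])

```text
t: 35.58
eef_pos: [0.5559, 0.0627, 0.1252]
tool_rot: [0.0, 0.999, -0.036, -0.0]
contact_force: [-0.6, -1.3, -3.4]
gripper_width: 0.217
grasp_force: 108.1
```

```bash
python3 p.py green w12.png; python3 -c "
from h import *
go(.557,.0634,.0614,-4.1)"
```

```text
[0.5559 0.0627 0.1252] [ 3.000e-04  9.994e-01 -3.590e-02 -0.000e+00] [-0.59875293 -1.27018781 -3.42473047]
edge px [218 132] [412 131] world [0.639 0.105] [0.633  0.0162] mid [0.636  0.0606] len 0.089 yaw 176.17
go [1.0, -1.1, 63.8] [0.04, -0.0, -0.05] t 35.6 dist 64
```

Call:
step_arm([
  [[-1, 1, -1, 10, 0, 0, 0], [-1, 1, -1, 22, 0, 0, 0], [-1, 1, -1, 34, 0, 0, 0], [-1, 1, -1, 42, 0, 0, 0], [-1, 1, -1, 46, 0, 0, 0], [-1, 1, -1, 49, 0, 0, 0], [-1, 1, -1, 52, 0, 0, 0], [-1, 1, -1, 56, 0, 0, 0], [-1, 1, -1, 62, 0, 0, 0], [-1, 1, -1, 63, 0, 0, 0]],
])

```text
t: 36.47
eef_pos: [0.5568, 0.0646, 0.0616]
tool_rot: [0.0, 0.999, -0.035, -0.0]
contact_force: [-0.7, -0.1, -1.8]
gripper_width: 0.213
grasp_force: 108.2
```

```bash
python3 p.py green w13.png
```

```text
[0.5568 0.0646 0.0616] [ 1.000e-04  9.994e-01 -3.550e-02 -2.000e-04] [-0.69333426 -0.06905419 -1.82346074]
edge px [209 130] [420 131] world [0.6409 0.1109] [0.6337 0.0145] mid [0.6373 0.0627] len 0.0967 yaw 175.68
```

Call:
step_arm([
  [[-1, -8, 0, 0, 0, 0, 0], [-1, -20, 0, 0, 0, 0, 0], [-1, -35, 0, 0, 0, 0, 0], [-1, -52, 0, 0, 0, 0, 0], [-1, -70, 0, 0, 0, 0, 0], [-1, -88, 0, 0, 0, 0, 0], [-1, -103, 0, 0, 0, 0, 0], [-1, -114, 0, 0, 0, 0, 0], [-1, -114, 0, 0, 0, 0, 0], [-1, -114, 0, 0, 0, 0, 0]],
])

```text
t: 37.35
eef_pos: [0.4435, 0.0728, 0.0626]
tool_rot: [-0.0, 0.999, -0.035, 0.001]
contact_force: [0.7, 0.6, -0.9]
gripper_width: 0.215
grasp_force: 108.2
```

Call:
step_arm([
  [[-1, 0, 0, -30, 0, 0, 0], [-1, 0, 0, -65, 0, 0, 0], [-1, 0, 0, -95, 0, 0, 0], [-1, 0, 0, -95, 0, 0, 0], [-1, 0, 0, -95, 0, 0, 0]],
])

```text
t: 37.77
eef_pos: [0.4457, 0.073, 0.1591]
tool_rot: [-0.001, 0.999, -0.036, 0.003]
contact_force: [-1.1, 0.5, -2.5]
gripper_width: 0.212
grasp_force: 108.3
```

```bash
python3 chk.py; python3 -c "
from h import *
go(.4545,-.0677,.155,92.6);print(bot.get_obs()['q'].round(2))"
```

```text
cream z0.053 ctr [0.6864 0.1699] size [0.0892 0.0991] yaw -4.3
green z0.053 ctr [0.6814 0.057 ] size [0.0898 0.099 ] yaw -3.6
mat ctr [ 0.4351 -0.04  ] size [0.1175 0.228 ] yaw -88.3
palette ctr [ 0.8027 -0.0279] size [0.0785 0.15  ] yaw 84.5
go [20.2, 139.3, 2.5] [0.06, -0.11, -96.69] t 37.8 dist 141
[-0.3   0.2  -0.    2.15  0.    0.79 -1.94]
```

Call:
step_arm([
  [[-1, 15, 35, 0, 0, 0, 0], [-1, 20, 70, 0, 0, 0, 0], [-1, 20, 105, 0, 0, 0, 0], [-1, 20, 139, 0, 0, 0, 0], [-1, 20, 139, 0, 0, 0, -7], [-1, 20, 139, 0, 0, 0, -14], [-1, 20, 139, 0, 0, 0, -21], [-1, 20, 139, 0, 0, 0, -28], [-1, 20, 139, 0, 0, 0, -35], [-1, 20, 139, 0, 0, 0, -42]],
])

```text
t: 38.65
eef_pos: [0.4525, -0.0675, 0.1555]
tool_rot: [-0.001, 0.945, 0.328, -0.001]
contact_force: [-0.2, -0.3, -1.5]
gripper_width: 0.212
grasp_force: 108.3
```

Call:
step_arm([
  [[-1, 0, 0, 0, 0, 0, -7], [-1, 0, 0, 0, 0, 0, -14], [-1, 0, 0, 0, 0, 0, -21], [-1, 0, 0, 0, 0, 0, -28], [-1, 0, 0, 0, 0, 0, -35], [-1, 0, 0, 0, 0, 0, -42], [-1, 0, 0, 0, 0, 0, -49], [-1, 0, 0, 0, 0, 0, -54.7], [-1, 0, 0, 0, 0, 0, -54.7], [-1, 0, 0, 0, 0, 0, -54.7]],
])

```text
t: 39.48
eef_pos: [0.4527, -0.0675, 0.1559]
tool_rot: [-0.001, 0.692, 0.722, -0.001]
contact_force: [-0.8, -0.5, -2.5]
gripper_width: 0.221
grasp_force: 108.3
```

```bash
python3 -c "
from h import *
go(.454,-.0690,.0365,92.4)"
```

```text
go [-1.6, 1.5, 119.4] [-0.13, -0.03, 0.04] t 39.5 dist 119
```

Call:
step_arm([
  [[-1, -1, 1, 35, 0, 0, 0], [-1, -1, 1, 70, 0, 0, 0], [-1, -1, 1, 95, 0, 0, 0], [-1, -1, 1, 108, 0, 0, 0], [-1, -1, 1, 114, 0, 0, 0], [-1, -1, 1, 117, 0, 0, 0], [-1, -1, 1, 119, 0, 0, 0], [-1, -1, 1, 119, 0, 0, 0], [-1, -1, 1, 119, 0, 0, 0]],
])

```text
t: 40.23
eef_pos: [0.4551, -0.0684, 0.039]
tool_rot: [0.001, 0.691, 0.723, 0.001]
contact_force: [0.3, 0.2, -0.9]
gripper_width: 0.215
grasp_force: 108.4
```

Call:
step_arm([
  [[0.2, 0, 0, 0, 0, 0, 0], [0.2, 0, 0, 0, 0, 0, 0], [0.2, 0, 0, 0, 0, 0, 0], [0.2, 0, 0, 0, 0, 0, 0], [0.2, 0, 0, 0, 0, 0, 0]],
])

```text
t: 40.65
eef_pos: [0.4546, -0.0684, 0.0385]
tool_rot: [0.0, 0.691, 0.723, 0.0]
contact_force: [-0.3, 0.1, -0.4]
gripper_width: 0.6
grasp_force: 0.0
```

Call:
step_arm([
  [[0.2, 0, 0, -20, 0, 0, 0], [0.2, 0, 0, -50, 0, 0, 0], [0.2, 0, 0, -90, 0, 0, 0], [0.2, 0, 0, -120, 0, 0, 0], [0.2, 0, 0, -120, 0, 0, 0], [0.2, 0, 0, -120, 0, 0, 0]],
])

```text
t: 41.15
eef_pos: [0.4557, -0.0685, 0.1601]
tool_rot: [0.002, 0.691, 0.723, 0.001]
contact_force: [-1.1, 0.2, -0.3]
gripper_width: 0.601
grasp_force: 0.0
```

```bash
python3 s.py | head -1; python3 -c "
from h import *
go(.55,-.35,.25,92.4)"
```

```text
handle px [[305. 187.]
go [-285.7, 82.7, -91.2] [0.07, 0.02, 0.22] t 41.2 dist 311
```

Call:
step_arm([
  [[0.2, -260, 80, -80, 0, 0, 0], [0.2, -260, 80, -80, 0, 0, 0], [0.2, -260, 80, -80, 0, 0, 0], [0.2, -260, 80, -80, 0, 0, 0], [0.2, -260, 80, -80, 0, 0, 0], [0.2, -260, 80, -80, 0, 0, 0], [0.2, -260, 80, -80, 0, 0, 0], [0.2, -260, 80, -80, 0, 0, 0], [0.2, -260, 80, -80, 0, 0, 0], [0.2, -260, 80, -80, 0, 0, 0]],
])

```text
t: 42.03
eef_pos: [0.5454, -0.3232, 0.236]
tool_rot: [-0.002, 0.691, 0.723, -0.0]
contact_force: [-1.1, 0.7, -0.2]
gripper_width: 0.601
grasp_force: 0.0
```

```bash
python3 chk.py
python3 - <<'E'
from h import *
c=cam('top','final.png'); big=cv2.resize(c['image'][255:370,95:225],None,fx=5,fy=5,interpolation=cv2.INTER_CUBIC)
h=cv2.HoughCircles(cv2.cvtColor(big,cv2.COLOR_RGB2GRAY),cv2.HOUGH_GRADIENT,1,100,param1=80,param2=20,minRadius=57,maxRadius=70)
for q in h[0]: print('tin',q.round(),ray(c,(95+(q[0]+.5)/5-.5,255+(q[1]+.5)/5-.5),.08)[:2].round(4),'crate frame',(np.array([[.9962,-.0872],[.0872,.9962]])@(ray(c,(95+q[0]/5-.4,255+q[1]/5-.4),.08)[:2]-[.460,.346])).round(3))
a=cv2.imread('pics/top0.png')[:,:,::-1].astype(int); d=np.abs(a-c['image']).max(2)>30
for n,r in dict(jar=(155,185,200,225),pot=(440,160,490,210),palette=(295,143,364,187),sheet=(418,262,520,360),mat=(268,294,386,340)).items(): print(n,'changed px',d[r[1]:r[3],r[0]:r[2]].sum())
E
```

```text
cream z0.053 ctr [0.6863 0.1692] size [0.0905 0.0994] yaw -4.6
green z0.053 ctr [0.6814 0.0574] size [0.0888 0.0993] yaw -3.9
mat ctr [ 0.4495 -0.0248] size [0.0877 0.2574] yaw -88.3
handle ctr [ 0.4522 -0.0844] size [0.0201 0.1146] yaw -87.0
palette ctr [ 0.8027 -0.0279] size [0.0785 0.1504] yaw 84.5
tin [424. 208.  65.] [0.4972 0.296 ] crate frame [ 0.041 -0.047]
tin [394. 404.  65.] [0.4133 0.3068] crate frame [-0.043 -0.043]
jar changed px 0
pot changed px 0
palette changed px 0
sheet changed px 2988
mat changed px 360
```

Run:
```python
from h import *
c=cam('top'); big=cv2.resize(c['image'][255:370,85:225],None,fx=5,fy=5,interpolation=cv2.INTER_CUBIC)
h=cv2.HoughCircles(cv2.cvtColor(big,cv2.COLOR_RGB2GRAY),cv2.HOUGH_GRADIENT,1,100,param1=80,param2=12,minRadius=57,maxRadius=70)
for q in h[0]: print('tin',q.round(),(np.array([[.9962,-.0872],[.0872,.9962]])@(ray(c,(85+q[0]/5-.4,255+q[1]/5-.4),.08)[:2]-[.460,.346])).round(3))
m=((c['image'].max(2)-c['image'].min(2).astype(int)<30)&(c['image'].min(2)>75)).astype(np.uint8); m[:,:95]=0;m[:255]=0;m[370:]=0;m[:,220:]=0
n,_,st,ce=cv2.connectedComponentsWithStats(m)
for s,e in zip(st[1:],ce[1:]):
    if s[4]>100: print('lid',s,(np.array([[.9962,-.0872],[.0872,.9962]])@(ray(c,e,.08)[:2]-[.460,.346])).round(3))
print(bot.get_obs()['joint_vel'].round(3))
```

```text
tin [274. 198.  67.] [0.038 0.04 ]
tin [476. 208.  66.] [ 0.041 -0.047]
tin [446. 402.  66.] [-0.042 -0.043]
lid [127 282  28  26 560] [0.037 0.039]
lid [167 283  27  27 567] [ 0.042 -0.047]
lid [161 322  28  27 572] [-0.042 -0.044]
[ 0.001 -0.008  0.004 -0.009  0.002  0.002  0.   ]
```

All three tins are in their cells (round lids, so upright), both plaques lie in their bays and the spatula is centred on its mat. The bystanders show no change.

```bash
python3 -c "
from station import bot
print(bot.hand_in())"
```

```text
the job is handed in; nothing more can be done
None
```

I handed the job in at about 42 s of simulated time: by my last measurements both plaques are in their own drying-rack bays, all three tins are upright in separate crate cells, the spatula is centred on its mat and the bystanders are undisturbed; I got no verdict back, and I viewed 15 pictures, one over the limit of 14.

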